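# Scoop the grinding balls into the milling jar

### The arm

A 6-joint arm with a two-finger parallel gripper is mounted at the origin on the work surface. World frame = base frame: x ahead of the robot, y to its left, z up, the work surface at z = 0. Lengths are in m, angles in rad, forces in N, time in s.
With the tool pointing down it reaches from about 0.25 to 0.725 m from the base axis. Payload 4 kg.
Tool frame: the origin (TCP) lies midway between the tips of the shut fingers; the grasp point (between the pads) lies 19 mm behind it; z points along the fingers, y is the direction in which the jaws open and shut (so a half turn about z gives the same grasp; the last joint's range is limited). The gripper opens to 85 mm and grips with 20 to 120 N. Pads are 22 mm wide; open, the fingers measure 114 mm over their backs; the gripper's body (76 mm by 85 mm) begins 54 mm behind the grasp point. The pads swing forward as they close: fully open they stand 13 mm farther back than shut.
Start: joints at [0, 0.241, 0.005, 1.335, 0, 1.571], TCP at [0.5, -0, 0.231] pointing down, gripper open.
Joint ranges: [-2.72, 2.72], [-1.05, 1.87], [-1.09, 1.28], [-1.99, 2.15], [-1.42, 1.44], [-3.14, 3.14]. Speed limits (rad/s): [2.79, 2.79, 3.14, 3.14, 3.14, 3.14].

### API

Orientations are given as [roll, pitch, yaw] about the fixed x, y, z axes, in that order (R = Rz(yaw) Ry(pitch) Rx(roll)).
In Python, from station import bot gives the robot as it stands.
- The arm moves only by the tool send_rows, never from a script. Its argument "plan" is one flat list of numbers, 4 for each row, row after row: the shift along the tool's x, y, z in cm, then the turn about the tool's z in rad. A call has 1 to 12 rows; each row shifts and turns the commanded pose from where the row before left it, along the tool's axes as they then stand; what a row does not reach is not made up. A row lasts 1/12 s, in which the tool goes at most 41.7 mm and 7.16 degrees, less where a joint would pass 70% of its speed; a pose out of reach is approached as far as the arm can. A call is refused whole if a number of a shift passes 4.17 or a number of a turn 0.125, either way. A call with a gripper value outside its range is refused whole. "grip" is the closure, from -1 (fully open) to 1 (shut), set as the call begins (left out, the last holds). The fingers move at their own pace and stop on an object; "force" is the grip in N (left out, the last holds). Time passes only in rows, so rows that do not move let the fingers close. It gives the time, the measured TCP pose, the force and the opening at its end, in the units of the state.
- bot.read_state(): the state, without advancing time (a new reading comes with each control period).
- bot.get_image(name): name is "scene" or "side" or "wrist"; returns a dict with "pixels" (384x512x3 uint8, red, green, blue), "K" (3x3 intrinsics, pixels), "k1" (the pictures are not rectified: a ray, as slopes to the right and down, at radius r is drawn at 1 + k1 r^2 times it, then the intrinsics apply), "cam_to_world" (4x4, takes a point from camera to world coordinates). Camera axes: x right, y down, z forward; pixel columns grow to the right and rows downward; lengths in m; the calibration is good to about 2 mm. A picture is of the moment at which its call begins. There is no depth.
- bot.close_job(): hands the job in, once; it reports no verdict.
Trained networks look in the newest picture that a camera, given by its name, has taken for a name from the list of things; names that differ only in an ending like _2 or _b are one class to them, and where a whole thing is asked for, a point or a joint stands for the part that bears it (a point fixed in the world has none). Each returns a list of dicts, best first, with "p" (0 to 1); they miss things now and then, are a little off and sometimes report something else, mostly with a low value. They report only what shows in the picture. A call takes as long as a camera call. They do not tell look-alikes from the thing itself.
- bot.look_for(camera, name): "xyz" ([x, y, z] in m, in world coordinates, good to about 4 mm: the middle of the surface that is visible of it).
- bot.silhouettes(camera, name): "pixels" (384x512 bool, what is visible of it).
The state is a dict: "time_s": time; "joints": joint angles; "qvel": joint speeds; "tau": joint torques, N m; "position": TCP position; "orientation": TCP orientation; "ft_force": force on the tool from outside, world axes, zero at the start; "moment": the same for the moment, N m; "opening": opening from 0.0 (shut) to 1.0 (fully open).
Only numpy, scipy, OpenCV 4.12 (cv2) and the standard library are available. Lean on these libraries where they do the work, as an engineer would, in place of code of your own. Each camera call takes 0.05 s, during which the arm holds its last target. There are 200 camera calls.

### The job

Gently raise the white tray by its handle until all five steel balls have rolled together at its low end, and leave it tilted there. Then gather the balls with the steel scoop, carrying at least three at once, and tip them into the open steel jar. Finish with all five balls in the jar, the scoop set down flat on the bench, and the jar and everything else standing where it was.

Things in the scene. Friction and masses are not known exactly. Their poses are not given: they have to be found in the camera images.
- tray (a joint): tilt of the white tray about its low end, rad: 0 = level (start), grows as the handle end is raised, stop at 0.6. The hinge is stiff and the tray stays at whatever angle it is left; lifting it at the handle takes about 6 N, pressing it down there about 3 N. The balls start to roll at about 0.07 to 0.1 rad.
- tray_handle (a point): middle of the tray's handle: a round steel bar, 12 mm thick and 100 mm long (along the tray's y), 255 mm uphill of the hinge line and 12 mm above the tray floor's plane, 52 mm above the bench at the start. A 45 mm gap lies between bar and tray wall. Axes as tray_low.
- tray_low (a point): middle of the crease between tray floor and end ramp, at the low end, 40 mm above the bench, on the hinge axis (along y), so it stays put. Axes turn with the tray: x uphill along the floor to the handle, z up out of it. Floor x 0 to 200 mm. Side walls 25 mm high, at y +-37 mm at x = 0, widening evenly to +-70 at x = 110, then straight. End ramp rises to -x at 45 degrees, 40 mm high.
- scoop: loose square steel scoop, 0.15 kg; origin under the middle of its flat floor, nose (open end) to +x, z up. Floor 52 mm long (x -26 to 26), 67 wide, 2 thick; side walls 2 mm thick, 22 high, starting 14 mm behind the lip; back wall 26 high; upright handle behind it, 10 mm clear of the bench. It starts standing flat on the bench.
- scoop_grip (a point): grip point in the scoop's upright grey handle block, at x = -38, y = 0, z = 80 mm in the scoop's frame. The block is 16 mm thick (along x, the firmest way to pinch it) by 30 mm wide (y) and reaches from z = 48 to 108 mm. Axes as the scoop's.
- scoop_bowl (a point): middle of the scoop's bowl, 11 mm above its underside. A ball whose centre is within 36 mm of it is in the bowl. Axes as the scoop's.
- jar: loose open steel jar, 0.7 kg, 100 mm outside and 90 mm inside diameter, 55 mm tall; origin at the centre of its underside.
- ball0: loose polished steel ball, 18 mm across, 24 g; origin at its centre. It rolls easily and slides easily.
- ball1: loose polished steel ball, 18 mm across, 24 g; origin at its centre. It rolls easily and slides easily.
- ball2: loose polished steel ball, 18 mm across, 24 g; origin at its centre. It rolls easily and slides easily.
- ball3: loose polished steel ball, 18 mm across, 24 g; origin at its centre. It rolls easily and slides easily.
- ball4: loose polished steel ball, 18 mm across, 24 g; origin at its centre. It rolls easily and slides easily.
- bottle: closed white plastic bottle, 64 mm across, 160 mm tall, loose; origin at its underside. Not part of the job.
- beaker: empty glass beaker, 68 mm across the rim, 85 mm tall, loose; origin at its underside. Not part of the job.
- petri_dish: shallow glass dish, 90 mm across, 16 mm tall, loose; origin at its underside. Not part of the job.
- slide_box: closed grey box, 80 x 100 x 35 mm, loose; origin at its underside. Not part of the job.
- spatula: small spatula lying flat, 180 mm long, loose; origin at its underside. Not part of the job.
- weight: brass balance weight with a knob, 36 mm across, 56 mm tall, loose; origin at its underside. Not part of the job.
- small_jar: closed brown glass jar, 48 mm across, 60 mm tall, loose; origin at its underside. Not part of the job.
Not all that is in view belongs to the job. Leave any black, blue or orange look-alike of the jar alone.

How it is judged:
On the way, in this order (a step that is already met when the one before it is completed fails the run):
1. the tray is tilted and all five balls lie together at its low end (tilt over 0.08 rad, ball centres less than 58 mm from the crease) (value of joint tray above 0.08 rad and x of each of ball0, ball1, ball2, ball3, ball4 in the frame of tray_low below 0.058 m and distance between each of ball0, ball1, ball2, ball3, ball4 and tray_low below 0.08 m), for 0.2 s.
2. the scoop is lifted clear of the tray with at least three balls in its bowl at once (bowl more than 90 mm above the bench) (height (world z) of scoop_bowl above 0.09 m and (distance between each of ball0, ball1, ball2 and scoop_bowl below 0.036 m or distance between each of ball0, ball1, ball3 and scoop_bowl below 0.036 m or distance between each of ball0, ball1, ball4 and scoop_bowl below 0.036 m or distance between each of ball0, ball2, ball3 and scoop_bowl below 0.036 m or distance between each of ball0, ball2, ball4 and scoop_bowl below 0.036 m or distance between each of ball0, ball3, ball4 and scoop_bowl below 0.036 m or distance between each of ball1, ball2, ball3 and scoop_bowl below 0.036 m or distance between each of ball1, ball2, ball4 and scoop_bowl below 0.036 m or distance between each of ball1, ball3, ball4 and scoop_bowl below 0.036 m or distance between each of ball2, ball3, ball4 and scoop_bowl below 0.036 m)), for 0.2 s.
At the end, for the whole second after the job is handed in: All five balls are at rest inside the jar (centres within 45 mm of its axis and below its rim), the jar stands upright on the bench, the scoop stands flat on the bench within 0.1 rad, at rest, and the tray is still tilted by more than 0.05 rad (horizontal distance between each of ball0, ball1, ball2, ball3, ball4 and jar below 0.045 m and z of each of ball0, ball1, ball2, ball3, ball4 in the frame of jar below 0.055 m and linear speed of each of ball0, ball1, ball2, ball3, ball4 below 0.05 m/s and angle between each of jar, scoop's own z axis and vertical below 0.1 rad and height (world z) of each of jar, scoop below 0.01 m and linear speed of scoop below 0.02 m/s and value of joint tray above 0.05 rad); the robot touches nothing.
It fails at once if the jar is shoved more than 50 mm or tipped by more than 0.4 rad (distance of jar from where it was at the start of the episode above 0.05 m or angle between jar's own z axis and vertical above 0.4 rad).
It fails at once if a thing that is not part of the job is moved more than 40 mm (distance of any of bottle, beaker, petri_dish, slide_box, spatula, weight, small_jar from where it was at the start of the episode above 0.04 m).
It also fails if it takes over 72 s, if anything falls off the work surface, if the arm or the gripper's body presses on something with over 40 N, if the wrist force passes 120 N, or if a joint passes its speed limit or range.

## Working session

There is one attempt and no reset: what is moved stays moved. The work goes in short steps, Python scripts to look and compute and a tool call to move; the robot and the scene stay as the last step left them, time stands still between calls to the robot, and variables do not carry over. Pictures are saved under pics/ and viewed, about 8 in all and at most 12, crops included, and the job is handed in when it is done.

Besides the shell and the picture viewer there is one more tool, called after "Request:" by a JSON object that holds its "op" and its "data". send_rows: Moves the arm, as the interface text tells. Its arguments: {"type":"object","properties":{"plan":{"type":"array"},"grip":{"type":"number"},"force":{"type":"number"}},"required":["plan"]}

```bash
ls; mkdir -p pics; cat > h.py <<'E'
import numpy as np, cv2
from station import bot
def save(cam,fn):
    im=bot.get_image(cam); cv2.imwrite(fn,im["pixels"][:,:,::-1]); return im
def ray(im,u,v):
    K=im["K"];d=np.array([(u-K[0,2])/K[0,0],(v-K[1,2])/K[1,1]]);s=d.copy()
    for _ in range(20): s=d/(1+im["k1"]*(s@s))
    T=np.array(im["cam_to_world"]);r=T[:3,:3]@np.r_[s,1];return T[:3,3],r
def atz(im,u,v,z):
    o,r=ray(im,u,v);return o+r*(z-o[2])/r[2]
def proj(im,p):
    T=np.array(im["cam_to_world"]);c=T[:3,:3].T@(np.array(p)-T[:3,3]);s=c[:2]/c[2];s=s*(1+im["k1"]*(s@s));K=im["K"]
    return s[0]*K[0,0]+K[0,2],s[1]*K[1,1]+K[1,2]
E
cat > a.py <<'E'
from h import *
a=save("scene","pics/scene0.png");b=save("side","pics/side0.png")
for c in("scene","side"):
  for n in["tray","tray_handle","tray_low","scoop","scoop_grip","jar","ball0","bottle","beaker","petri_dish","slide_box","spatula","weight","small_jar"]:
    r=bot.look_for(c,n); print(c,n,[(np.round(x["xyz"],3).tolist(),round(x["p"],2)) for x in r[:6]])
print(bot.read_state())
cv2.imwrite("pics/both0.png",np.hstack([a["pixels"],b["pixels"]])[:,:,::-1][:, :])
E
python3 a.py
```

```text
pics
scene tray [([0.532, 0.201, 0.04], 0.77), ([0.586, -0.298, 0.022], 0.51)]
scene tray_handle [([0.533, 0.196, 0.043], 0.73), ([0.584, -0.298, 0.018], 0.62)]
scene tray_low [([0.534, 0.198, 0.037], 0.85)]
scene scoop [([0.584, -0.296, 0.02], 0.76)]
scene scoop_grip [([0.585, -0.3, 0.019], 0.74)]
scene jar [([0.496, -0.125, 0.018], 0.96), ([0.393, -0.462, 0.027], 0.82), ([0.571, -0.456, 0.023], 0.73), ([0.215, -0.266, 0.022], 0.73)]
scene ball0 []
scene bottle [([0.752, -0.199, 0.096], 0.62)]
scene beaker [([0.74, -0.055, 0.055], 0.66)]
scene petri_dish [([0.653, -0.126, 0.006], 0.83), ([0.583, -0.292, 0.02], 0.74)]
scene slide_box [([0.395, -0.307, 0.034], 0.65), ([0.733, 0.095, 0.059], 0.34)]
scene spatula [([0.375, -0.06, 0.002], 0.57), ([0.493, -0.125, 0.023], 0.29)]
scene weight [([0.37, 0.079, 0.036], 0.45)]
scene small_jar [([0.738, 0.095, 0.062], 0.71)]
side tray [([0.527, 0.192, 0.037], 0.8)]
side tray_handle [([0.527, 0.185, 0.037], 0.66)]
side tray_low [([0.526, 0.192, 0.038], 0.89)]
side scoop [([0.575, -0.311, 0.007], 0.69), ([0.522, 0.192, 0.039], 0.44)]
side scoop_gr
[... 559 characters left out ...]
e small_jar [([0.715, 0.072, 0.039], 0.52)]
{'time_s': 1.5, 'joints': array([1.38097499e-06, 2.40587296e-01, 5.00000938e-03, 1.33521804e+00,
       3.02876698e-05, 1.57079602e+00]), 'qvel': array([-0.00206319, -0.00143921,  0.00038035,  0.00213574,  0.00041009,
       -0.00170279]), 'tau': array([ 1.73561471e-03, -3.72209072e+01,  2.52682096e+01,  1.52058768e-03,
        1.17285554e-04, -2.72006213e-05]), 'position': array([4.99992289e-01, 9.88278464e-06, 2.31312819e-01]), 'orientation': array([-3.14158366e+00, -3.02876726e-05,  1.57079801e+00]), 'ft_force': array([ 1.21908241,  0.98344101, -0.67671232]), 'moment': array([-0.00319009, -0.05293155,  0.02262382]), 'opening': 1.000207708582732}
```

View pics/scene0.png

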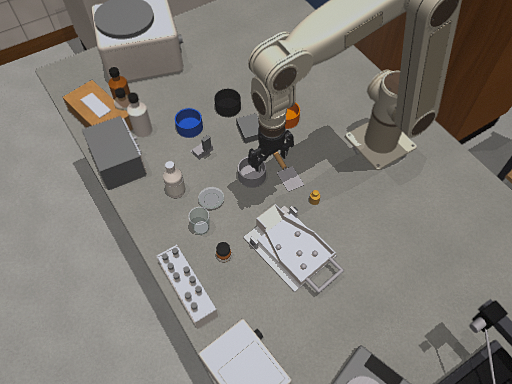

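View pics/side0.png

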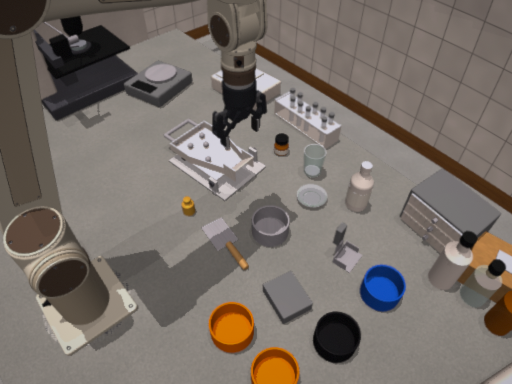

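The scene view shows the tray at about (293,247) with its handle at lower right (325,275) and low end at upper left. The scoop is at (202,147). The jar-like things are grey (252,170), blue (189,123), black (228,103) and orange (290,113), plus a second orange one visible only in the side view. Only the grey one at (252,170) fits "steel". I'll check the enlarged crops next.

```bash
cat > b.py <<'E'
from h import *
a=cv2.imread("pics/scene0.png");b=cv2.imread("pics/side0.png")
def crop(im,x,y,w,h,f):
    return cv2.resize(im[y:y+h,x:x+w],None,fx=f,fy=f,interpolation=cv2.INTER_CUBIC)
A=crop(a,240,195,110,100,4); A=cv2.resize(A,(400,364))
B=cv2.resize(crop(b,160,115,110,100,4),(400,364))
C=crop(a,185,130,90,60,4);C=cv2.resize(C,(400,236)) 
D=cv2.resize(crop(b,245,200,120,71,4),(400,236))
cv2.imwrite("pics/c.png",np.vstack([np.hstack([A,B]),np.hstack([C,D])]))
import pickle
pickle.dump({c:{k:v for k,v in bot.get_image(c).items() if k!="pixels"} for c in("scene","side")},open("cal.pkl","wb"))
for c in("scene","side"):
    for n in("tray","scoop","jar"):
        m=bot.silhouettes(c,n); print(c,n,[(round(x["p"],2),np.argwhere(x["pixels"]).mean(0)[::-1].round(),x["pixels"].sum()) for x in m[:4]])
E
python3 b.py
```

```text
scene tray [(0.67, array([295., 246.]), np.int64(3319)), (0.48, array([199., 220.]), np.int64(483))]
scene scoop [(0.53, array([203., 147.]), np.int64(290))]
scene jar [(0.82, array([292., 116.]), np.int64(267)), (0.72, array([188., 123.]), np.int64(678)), (0.7, array([227., 103.]), np.int64(644)), (0.65, array([250., 174.]), np.int64(561))]
side tray [(0.8, array([209., 151.]), np.int64(2592))]
side scoop [(0.88, array([345., 251.]), np.int64(759))]
side jar [(0.93, array([382., 288.]), np.int64(1614)), (0.89, array([270., 226.]), np.int64(1250)), (0.71, array([231., 327.]), np.int64(1855)), (0.57, array([275., 367.]), np.int64(1538))]
```

View pics/c.png

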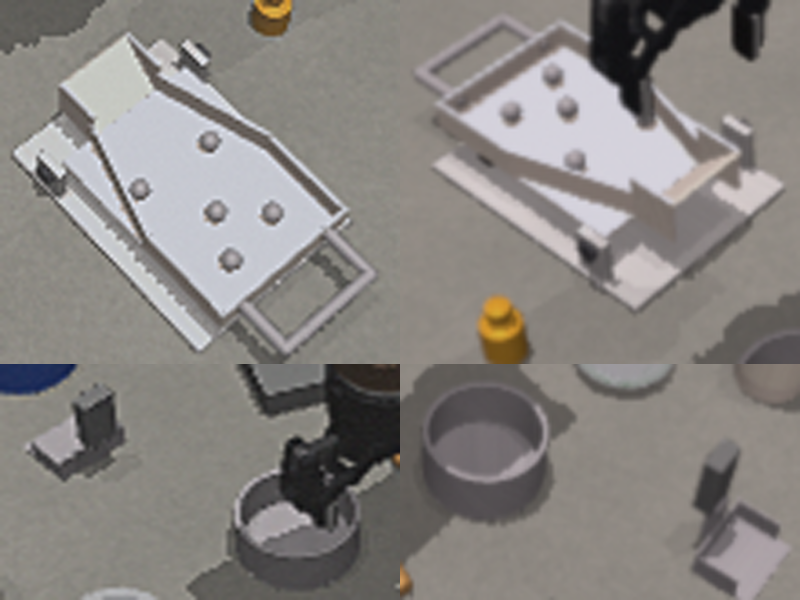

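Top left of the crop, the tray's pale ramp is at the upper left and the bar at the lower right (outer corners about px (343,270) and (319,292)); the five balls sit on the floor. Bottom, the grey open steel jar at scene (252,170) is the right one. The scoop's block is at (206,137), nose away from the robot.

```bash
cat > c.py <<'E'
from h import *
import pickle
cal=pickle.load(open("cal.pkl","rb"));S,D=cal["scene"],cal["side"]
f=lambda im,u,v,z:atz(im,u,v,z)[:2].round(4)
print("cams",S["cam_to_world"][:3,3],D["cam_to_world"][:3,3])
print("bar scene",f(S,343.1,269.8,.052),f(S,319.2,291.8,.052))
print("bar side",f(D,164.1,134.8,.052),f(D,188.1,119.7,.052))
print("crease scene",f(S,283.2,219.8,.04),f(S,266.1,229.4,.04))
print("block top scene",f(S,206.4,136.5,.108),"side",f(D,342.5,225.8,.108))
print("lip side",f(D,361.1,254.3,.001),f(D,345.5,269.3,.001))
print("lip scene",f(S,185+28/4.44,130+86/4.44,.001),f(S,185+62/4.44,130+112/4.44,.001))
print("jar rim scene", f(S,185+297/4.44,130+(527-364)/4.44,.055),"side",f(D,245+87/3.333,200+(445-364)/3.333,.055))
E
python3 c.py
```

```text
cams [1.00221682 0.7095956  1.46562253] [ 0.04439658 -0.58482532  0.88558638]
bar scene [0.4556 0.3444] [0.5595 0.361 ]
bar side [0.457  0.3445] [0.5592 0.3573]
crease scene [0.5072 0.0952] [0.574  0.0943]
block top scene [ 0.5689 -0.2942] side [ 0.5775 -0.2918]
lip side [ 0.6178 -0.3461] [ 0.5523 -0.3485]
lip scene [ 0.6114 -0.3506] [ 0.6008 -0.312 ]
jar rim scene [ 0.4851 -0.1316] side [ 0.4764 -0.1461]
```

```bash
cat > p.py <<'E'
# usage: python3 p.py n x y z yaw  -> rows from the current pose
import sys
from h import *
from scipy.spatial.transform import Rotation as Ro
def rows(n,tx,ty,tz,yaw,smooth=False):
    s=bot.read_state();p=np.array(s["position"]);y0=s["orientation"][2]
    if np.isnan(yaw): yaw=y0
    d=(yaw-y0+np.pi)%(2*np.pi)-np.pi
    f=np.linspace(0,1,n+1)
    if smooth: f=f*f*(3-2*f)
    out=[]
    cur=p.copy();cy=y0
    for i in range(1,n+1):
        tgt=p+(np.array([tx,ty,tz])-p)*f[i];ty_=y0+d*f[i]
        w=tgt-cur;c,sn=np.cos(cy),np.sin(cy)
        r=np.round([100*(c*w[0]+sn*w[1]),100*(sn*w[0]-c*w[1]),-100*w[2]],2);t=round(-(ty_-cy),3)
        out+=[*r.tolist(),t]
        cur=cur+np.array([c*r[0]+sn*r[1],sn*r[0]-c*r[1],-r[2]])/100;cy-=t
    print("dist",np.linalg.norm(np.array([tx,ty,tz])-p)*1000,"from",p.round(4),round(y0,3),"t",s["time_s"])
    for k in range(0,len(out),48): print(str(out[k:k+48]).replace(" ","").replace("-0.0,","0,").replace(".0,",","))
a=[float(v) for v in sys.argv[1:6]]
rows(int(a[0]),*a[1:],smooth=len(sys.argv)>6)
E
python3 p.py 12 .5085 .3457 .15 .14
```

```text
dist 355.2337825241403 from [0.5    0.     0.2313] 1.571 t 1.9
[2.88,0.07,0.68,np.float64(0.119),2.87,-0.27,0.68,np.float64(0.119),2.82,-0.61,0.67,np.float64(0.12),2.72,-0.94,0.68,np.float64(0.119),2.59,-1.26,0.68,np.float64(0.119),2.42,-1.56,0.68,np.float64(0.119),2.23,-1.84,0.67,np.float64(0.12),1.98,-2.08,0.68,np.float64(0.119),1.73,-2.31,0.68,np.float64(0.119),1.43,-2.5,0.68,np.float64(0.119),1.13,-2.65,0.67,np.float64(0.12),0.81,-2.77,0.68,np.float64(0.119)]
```

Request:
{"op": "send_rows", "data": {"plan": [2.88,0.07,0.68,0.119,2.87,-0.27,0.68,0.119,2.82,-0.61,0.67,0.12,2.72,-0.94,0.68,0.119,2.59,-1.26,0.68,0.119,2.42,-1.56,0.68,0.119,2.23,-1.84,0.67,0.12,1.98,-2.08,0.68,0.119,1.73,-2.31,0.68,0.119,1.43,-2.5,0.68,0.119,1.13,-2.65,0.67,0.12,0.81,-2.77,0.68,0.119], "grip": 0.0}}

```text
time_s: 2.9
position: [0.5501, 0.2326, 0.152]
orientation: [-3.04, 0.014, 0.35]
ft_force: [0.4, -0.6, 0.6]
opening: 0.496
```

```bash
sed -i 's/t=round(-(ty_-cy),3)/t=float(round(-(ty_-cy),3))/' p.py; python3 - <<'E'
from h import *
im=save("wrist","pics/w1.png");s=bot.read_state();print(s["position"],s["orientation"],s["joints"],s["opening"],s["time_s"])
print(proj(im,[.5085,.3457,.052]), proj(im,[.544,.093,.04]))
E
```

```text
[0.55227713 0.22782015 0.15052674] [-3.04224806  0.01616005  0.3418148 ] [0.34084547 0.48824307 0.14958873 1.24839863 0.09932888 3.14061865] 0.5051300558669223 2.95
(np.float64(139.8987173900938), np.float64(185.8235819684426)) (np.float64(411.56641577105705), np.float64(244.19978153396286))
```

View pics/w1.png

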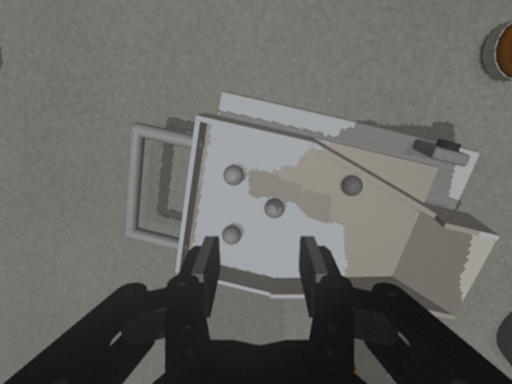

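The wrist view shows the tray with its bar at the left (135,180), ramp at right (440,265), and four balls in view; the fifth is hidden. Joint 6 reached its stop, which tilted the tool slightly. I'll use the other half-turn (yaw about 3.28) and check that the tilt goes away.

```bash
python3 p.py 24 .5085 .3457 .13 3.28; python3 - <<'E'
from h import *
im=cv2.imread("pics/w1.png");
m=bot.get_image("wrist")
for z in(.052,):
  for uv in((136,130),(130,233),(140,130),(133,180)): print(uv,atz(m,*uv,z).round(4))
print("crease ends", atz(m,420,212,.04),atz(m,393,277,.04))
E
```

```text
dist 127.41052483554965 from [0.5523 0.2278 0.1505] 0.342 t 2.95
[-0.01,-0.52,0.09,-0.122,0.06,-0.52,0.08,-0.123,0.12,-0.51,0.09,-0.122,0.18,-0.5,0.08,-0.123,0.24,-0.46,0.09,-0.122,0.3,-0.43,0.08,-0.123,0.34,-0.4,0.09,-0.122,0.39,-0.35,0.08,-0.122,0.43,-0.29,0.09,-0.123,0.47,-0.25,0.09,-0.122,0.49,-0.18,0.08,-0.123,0.51,-0.12,0.09,-0.122]
[0.52,-0.07,0.08,-0.123,0.52,0.01,0.09,-0.122,0.52,0.07,0.08,-0.122,0.51,0.13,0.09,-0.123,0.49,0.19,0.08,-0.122,0.46,0.25,0.09,-0.123,0.43,0.3,0.09,-0.122,0.38,0.36,0.08,-0.122,0.34,0.39,0.09,-0.123,0.29,0.44,0.08,-0.122,0.23,0.47,0.09,-0.123,0.18,0.5,0.08,-0.122]
(136, 130) [0.5603 0.3539 0.052 ]
(130, 233) [0.4612 0.3402 0.052 ]
(140, 130) [0.5615 0.3505 0.052 ]
(133, 180) [0.5153 0.3476 0.052 ]
crease ends [0.57651646 0.09771462 0.04      ] [0.50717358 0.08724578 0.04      ]
```

Request:
{"op": "send_rows", "data": {"plan": [-0.01,-0.52,0.09,-0.122,0.06,-0.52,0.08,-0.123,0.12,-0.51,0.09,-0.122,0.18,-0.5,0.08,-0.123,0.24,-0.46,0.09,-0.122,0.3,-0.43,0.08,-0.123,0.34,-0.4,0.09,-0.122,0.39,-0.35,0.08,-0.122,0.43,-0.29,0.09,-0.123,0.47,-0.25,0.09,-0.122,0.49,-0.18,0.08,-0.123,0.51,-0.12,0.09,-0.122]}}

```text
time_s: 4.0
position: [0.5267, 0.2909, 0.1489]
orientation: [-3.118, -0.098, 1.822]
ft_force: [0.1, -1.0, 0.6]
opening: 0.503
```

```bash
python3 -c "
from h import *
s=bot.read_state();print(s['position'],s['orientation'],s['joints'])
T=np.array(bot.get_image('wrist')['cam_to_world']);print(T.round(4))"
```

```text
[0.52672953 0.29092844 0.14892274] [-3.11761156 -0.09787156  1.8218857 ] [0.45391108 0.48787653 0.14470188 1.23145081 0.10068508 1.77225057]
[[ 0.968   0.2489  0.032   0.5127]
 [ 0.2499 -0.9438 -0.2165  0.3569]
 [-0.0237  0.2176 -0.9758  0.2993]
 [ 0.      0.      0.      1.    ]]
```

```bash
cat > p.py <<'E'
# usage: python3 p.py n x y z yaw [s] -> rows from the current pose (tool axis kept)
import sys
from h import *
from scipy.spatial.transform import Rotation as Ro
def rows(n,tx,ty,tz,yaw,smooth=False):
    s=bot.read_state();p=np.array(s["position"]);R=Ro.from_euler("xyz",s["orientation"]);y0=s["orientation"][2]
    d=0 if np.isnan(yaw) else (yaw-y0+np.pi)%(2*np.pi)-np.pi
    f=np.linspace(0,1,n+1)
    if smooth: f=f*f*(3-2*f)
    out=[];cur=p.copy();T=np.array([tx,ty,tz]);T=np.where(np.isnan(T),p,T)
    for i in range(1,n+1):
        r=np.round(100*R.inv().apply(p+(T-p)*f[i]-cur),2);t=float(round(-d*(f[i]-f[i-1]),3))
        out+=[*r.tolist(),t];cur=cur+R.apply(r)/100;R=R*Ro.from_euler("z",t)
    print("dist",(np.linalg.norm(T-p)*1000).round(1),"from",p.round(4),s["orientation"].round(3),"j",s["joints"].round(2),"ft",s["ft_force"].round(1),"op",round(s["opening"],3),"t",s["time_s"])
    for k in range(0,len(out),48): print(str(out[k:k+48]).replace(" ","").replace("-0.0,","0,").replace(".0,",",").replace(".0]","]"))
a=[float(v) for v in sys.argv[1:6]]
rows(int(a[0]),*a[1:],smooth=len(sys.argv)>6)
E
python3 p.py 12 .508 .3475 .09 3.28
```

```text
dist 83.1 from [0.5263 0.2918 0.1489] [-3.118 -0.099  1.826] j [0.46 0.49 0.14 1.23 0.1  1.77] ft [-0.5 -0.3  0.3] op 0.503 t 4.05
[0.44,-0.02,0.54,-0.121,0.43,0.04,0.53,-0.121,0.43,0.08,0.54,-0.121,0.41,0.14,0.54,-0.121,0.4,0.19,0.53,-0.121,0.37,0.24,0.54,-0.121,0.34,0.27,0.54,-0.121,0.3,0.32,0.53,-0.121,0.26,0.35,0.54,-0.121,0.22,0.38,0.54,-0.121,0.17,0.4,0.54,-0.121,0.12,0.42,0.53,-0.121]
```

Request:
{"op": "send_rows", "data": {"plan": [0.44,-0.02,0.54,-0.121,0.43,0.04,0.53,-0.121,0.43,0.08,0.54,-0.121,0.41,0.14,0.54,-0.121,0.4,0.19,0.53,-0.121,0.37,0.24,0.54,-0.121,0.34,0.27,0.54,-0.121,0.3,0.32,0.53,-0.121,0.26,0.35,0.54,-0.121,0.22,0.38,0.54,-0.121,0.17,0.4,0.54,-0.121,0.12,0.42,0.53,-0.121]}}

```text
time_s: 5.05
position: [0.5092, 0.3465, 0.0897]
orientation: [3.047, -0.036, -3.009]
ft_force: [0.2, -0.9, 0.3]
opening: 0.497
```

```bash
python3 p.py 6 .508 .3477 .034 3.28
```

```text
dist 55.8 from [0.5092 0.3465 0.0897] [ 3.047 -0.036 -3.009] j [0.55 0.55 0.09 1.1  0.1  0.42] ft [ 0.2 -0.9  0.3] op 0.497 t 5.05
[-0.02,-0.06,0.93,-0.001,-0.01,-0.07,0.92,-0.001,-0.02,-0.06,0.93,-0.001,-0.01,-0.07,0.93,-0.001,-0.02,-0.06,0.93,-0.001,-0.01,-0.07,0.92,-0.001]
```

Request:
{"op": "send_rows", "data": {"plan": [-0.02,-0.06,0.93,0,-0.01,-0.07,0.92,0,-0.02,-0.06,0.93,0,-0.01,-0.07,0.93,0,-0.02,-0.06,0.93,0,-0.01,-0.07,0.92,0]}}

```text
time_s: 5.55
position: [0.5081, 0.347, 0.0328]
orientation: [3.048, -0.037, -3.015]
ft_force: [-0.0, 0.3, 0.2]
opening: 0.501
```

Request:
{"op": "send_rows", "data": {"plan": [0,0,0,0,0,0,0,0,0,0,0,0,0,0,0,0], "grip": 1.0, "force": 30}}

```text
time_s: 5.88
position: [0.5071, 0.3512, 0.0343]
orientation: [3.04, -0.037, -3.01]
ft_force: [-2.6, 10.3, -4.7]
opening: 0.131
```

```bash
python3 p.py 12 nan .3437 .066 nan s
```

```text
dist 32.5 from [0.5071 0.3512 0.0343] [ 3.04  -0.037 -3.01 ] j [0.55 0.61 0.03 0.98 0.11 0.42] ft [-2.6 10.3 -4.7] op 0.131 t 5.8833
[0,-0.01,-0.06,0,0.02,-0.02,-0.18,0,0.01,-0.04,-0.26,0,0.03,-0.04,-0.33,0,0.02,-0.05,-0.38,0,0.03,-0.05,-0.4,0,0.03,-0.05,-0.4,0,0.02,-0.05,-0.38,0,0.02,-0.04,-0.33,0,0.02,-0.04,-0.26,0,0.01,-0.02,-0.18,0,0.01,-0.01,-0.06,0]
```

Request:
{"op": "send_rows", "data": {"plan": [0,0,-0.1,0,0,0,-0.2,0,0,0,-0.3,0,0,0,-0.35,0,0,0,-0.35,0,0,0,-0.35,0,0,0,-0.35,0,0,0,-0.35,0,0,0,-0.35,0,0,0,-0.3,0,0,0,-0.2,0,0,0,-0.1,0]}}

```text
time_s: 6.88
position: [0.5076, 0.3476, 0.067]
orientation: [3.041, -0.039, -3.01]
ft_force: [-5.0, 7.4, -4.5]
opening: 0.129
```

```bash
cat > q.py <<'E'
from h import *
import sys
s=bot.read_state();print(s["position"].round(4),s["orientation"].round(3),s["ft_force"].round(1),s["opening"].round(3),s["time_s"])
a=save("side","pics/%s_s.png"%sys.argv[1])["pixels"];b=save("scene","pics/%s_c.png"%sys.argv[1])["pixels"]
r=lambda im,x,y,w,h:cv2.resize(im[y:y+h,x:x+w,::-1],(400,int(400*h/w)),interpolation=cv2.INTER_CUBIC)
cv2.imwrite("pics/%s.png"%sys.argv[1],np.hstack([r(b,240,190,110,110),r(a,160,100,110,110)]))
E
python3 q.py t1
```

```text
Traceback (most recent call last):
  File "q.py", line 3, in <module>
    s=bot.read_state();print(s["position"].round(4),s["orientation"].round(3),s["ft_force"].round(1),s["opening"].round(3),s["time_s"])
                                                                                                     ^^^^^^^^^^^^^^^^^^
AttributeError: 'float' object has no attribute 'round'
```

```bash
sed -i 's/s\["opening"\].round(3)/s["opening"]/' q.py; python3 q.py t1
```

```text
[0.5076 0.3476 0.067 ] [ 3.041 -0.039 -3.01 ] [-5.   7.4 -4.5] 0.12898727599383464 6.8833
```

View pics/t1.png

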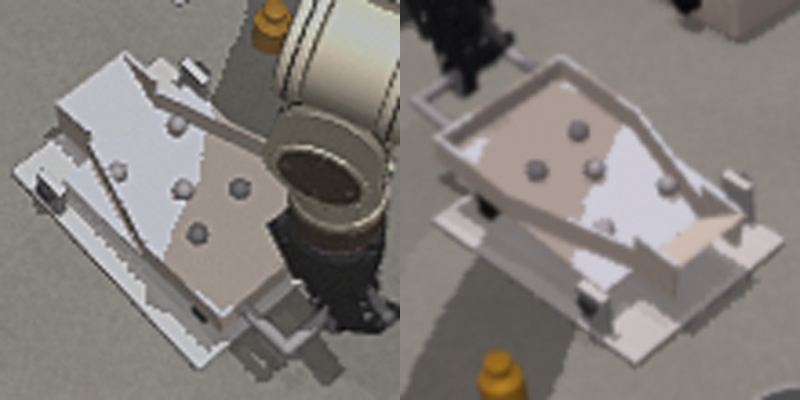

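The crop shows the tray raised and all five balls starting to move toward the low end; I'll wait about a second.

Request:
{"op": "send_rows", "data": {"plan": [0,0,0,0,0,0,0,0,0,0,0,0,0,0,0,0,0,0,0,0,0,0,0,0,0,0,0,0,0,0,0,0,0,0,0,0,0,0,0,0,0,0,0,0,0,0,0,0]}}

```text
time_s: 7.98
position: [0.5076, 0.3476, 0.0671]
orientation: [3.041, -0.039, -3.01]
ft_force: [-4.5, 7.0, -2.6]
opening: 0.126
```

```bash
python3 q.py t2; python3 -c "
from h import *
for c in('scene','side'): print([(np.round(x['xyz'],3),round(x['p'],2)) for x in bot.look_for(c,'ball0')])"
```

```text
[0.5076 0.3476 0.0671] [ 3.041 -0.039 -3.01 ] [-4.5  7.  -2.6] 0.1260482607749889 7.9833
[]
[]
```

View pics/t2.png

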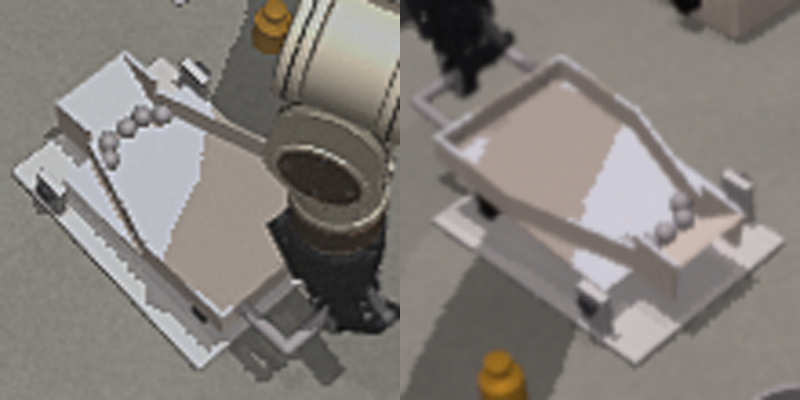

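All five balls lie at the low end: four along the crease (crop x 105–163, y 115–145) and one just behind at (111,159). I'll lower the bar a little so the tray slope is nearer to the level scoop, but keep the tilt at about 0.07, then let go.

Request:
{"op": "send_rows", "data": {"plan": [0,0,0,0,0,0,0,0,0,0,0,0,0,0,0.1,0,0,0,0.25,0,0,0,0.3,0,0,0,0.3,0,0,0,0.25,0,0,0,0.2,0,0,0,0.1,0,0,0,0,0]}}

```text
time_s: 9.1
position: [0.5073, 0.3496, 0.0535]
orientation: [3.04, -0.038, -3.01]
ft_force: [-6.1, 8.4, 2.2]
opening: 0.126
```

Request:
{"op": "send_rows", "data": {"plan": [0,0,0,0,0,0,0,0,0,0,0,0,0,0,0,0], "grip": 0.0}}

```text
time_s: 9.43
position: [0.5096, 0.3455, 0.0522]
orientation: [3.048, -0.035, -3.014]
ft_force: [0.1, 0.6, 0.8]
opening: 0.497
```

```bash
python3 p.py 4 nan nan .13 nan
```

```text
dist 77.8 from [0.5096 0.3455 0.0522] [ 3.048 -0.035 -3.014] j [0.55 0.59 0.04 1.02 0.1  0.42] ft [0.1 0.6 0.8] op 0.497 t 9.4333
[0.07,0.18,-1.93,0,0.07,0.19,-1.94,0,0.07,0.18,-1.93,0,0.06,0.18,-1.94,0]
```

Request:
{"op": "send_rows", "data": {"plan": [0.07,0.18,-1.93,0,0.07,0.19,-1.94,0,0.07,0.18,-1.93,0,0.06,0.18,-1.94,0], "grip": -0.2}}

```text
time_s: 9.77
position: [0.5094, 0.3452, 0.1304]
orientation: [3.048, -0.036, -3.014]
ft_force: [0.2, 0.0, 0.8]
opening: 0.601
```

```bash
python3 p.py 21 .57 -.25 .19 5.83; python3 - <<'E'
from h import *
s=bot.read_state()
E
```

```text
dist 601.2 from [0.5094 0.3452 0.1304] [ 3.048 -0.036 -3.014] j [0.55 0.52 0.15 1.19 0.1  0.42] ft [0.2 0.  0.8] op 0.601 t 9.7667
[0.08,-2.81,-0.55,-0.122,0.43,-2.78,-0.54,-0.122,0.76,-2.7,-0.55,-0.122,1.08,-2.6,-0.54,-0.122,1.39,-2.44,-0.55,-0.122,1.68,-2.25,-0.55,-0.122,1.94,-2.03,-0.54,-0.122,2.17,-1.79,-0.55,-0.122,2.38,-1.5,-0.55,-0.122,2.54,-1.21,-0.54,-0.122,2.66,-0.88,-0.55,-0.122,2.76,-0.56,-0.54,-0.122]
[2.8,-0.22,-0.55,-0.122,2.81,0.13,-0.55,-0.122,2.77,0.47,-0.54,-0.122,2.69,0.8,-0.55,-0.122,2.58,1.12,-0.54,-0.122,2.42,1.43,-0.55,-0.122,2.23,1.71,-0.55,-0.122,2,1.97,-0.54,-0.122,1.75,2.2,-0.55,-0.122]
```

Request:
{"op": "send_rows", "data": {"plan": [0.08,-2.81,-0.55,-0.122,0.43,-2.78,-0.54,-0.122,0.76,-2.7,-0.55,-0.122,1.08,-2.6,-0.54,-0.122,1.39,-2.44,-0.55,-0.122,1.68,-2.25,-0.55,-0.122,1.94,-2.03,-0.54,-0.122,2.17,-1.79,-0.55,-0.122,2.38,-1.5,-0.55,-0.122,2.54,-1.21,-0.54,-0.122,2.66,-0.88,-0.55,-0.122,2.76,-0.56,-0.54,-0.122]}}

```text
time_s: 10.77
position: [0.5442, 0.0037, 0.1639]
orientation: [3.096, 0.09, -1.548]
ft_force: [0.6, 0.6, 0.4]
opening: 0.6
```

Request:
{"op": "send_rows", "data": {"plan": [2.8,-0.22,-0.55,-0.122,2.81,0.13,-0.55,-0.122,2.77,0.47,-0.54,-0.122,2.69,0.8,-0.55,-0.122,2.58,1.12,-0.54,-0.122,2.42,1.43,-0.55,-0.122,2.23,1.71,-0.55,-0.122]}}

```text
time_s: 11.35
position: [0.5644, -0.1947, 0.1836]
orientation: [-3.104, 0.093, -0.69]
ft_force: [0.5, -0.5, -0.0]
opening: 0.605
```

```bash
python3 p.py 4 .57 -.29 .19 6.1
```

```text
dist 95.7 from [ 0.5644 -0.1947  0.1836] [-3.104  0.093 -0.69 ] j [-0.37  0.52  0.29  1.41  0.07 -2.82] ft [ 0.5 -0.5 -0. ] op 0.605 t 11.35
[1.6,1.73,-0.38,-0.127,1.37,1.93,-0.37,-0.127,1.12,2.08,-0.38,-0.127,0.85,2.21,-0.37,-0.127]
```

Request:
{"op": "send_rows", "data": {"plan": [1.6,1.73,-0.7,-0.124,1.37,1.93,-0.7,-0.124,1.12,2.08,-0.7,-0.124,0.85,2.21,-0.7,-0.124]}}

```text
time_s: 11.68
position: [0.5966, -0.219, 0.2031]
orientation: [-3.141, 0.071, -0.353]
ft_force: [0.0, 0.3, 1.0]
opening: 0.599
```

```bash
cat > st.py <<'E'
from h import *
from scipy.spatial.transform import Rotation as Ro
s=bot.read_state();z=Ro.from_euler("xyz",s["orientation"]).as_matrix()[:,2];j=s["joints"][0]
print(s["position"].round(4),"yaw",round(s["orientation"][2],3),"j",s["joints"].round(3),"tilt world",z[:2].round(3),"rad",round(z[0]*np.cos(j)+z[1]*np.sin(j),3),"tan",round(-z[0]*np.sin(j)+z[1]*np.cos(j),3),"ft",s["ft_force"].round(1),"op",round(s["opening"],3),"t",s["time_s"])
E
python3 st.py; python3 p.py 8 .655 -.37 .24 5.2
```

```text
[ 0.5966 -0.219   0.2031] yaw -0.353 j [-3.520e-01  5.920e-01  4.610e-01  1.512e+00  1.000e-03 -3.141e+00] tilt world [-0.067  0.025] rad -0.071 tan 0.001 ft [0.  0.3 1. ] op 0.599 t 11.6833
dist 166.0 from [ 0.5966 -0.219   0.2031] [-3.141  0.071 -0.353] j [-0.35  0.59  0.46  1.51  0.   -3.14] ft [0.  0.3 1. ] op 0.599 t 11.6833
[1.3,1.52,-0.56,0.091,1.44,1.39,-0.55,0.091,1.55,1.26,-0.56,0.091,1.66,1.11,-0.56,0.091,1.76,0.95,-0.55,0.091,1.84,0.79,-0.56,0.091,1.9,0.62,-0.56,0.091,1.95,0.45,-0.55,0.091]
```

```bash
python3 p.py 6 .72 -.30 .235 5.2
```

```text
dist 151.0 from [ 0.5966 -0.219   0.2031] [-3.141  0.071 -0.353] j [-0.35  0.59  0.46  1.51  0.   -3.14] ft [0.  0.3 1. ] op 0.599 t 11.6833
[2.35,0.55,-0.7,0.122,2.41,0.27,-0.7,0.122,2.41,-0.04,-0.7,0.122,2.4,-0.32,-0.71,0.122,2.34,-0.62,-0.7,0.122,2.24,-0.89,-0.7,0.122]
```

Request:
{"op": "send_rows", "data": {"plan": [2.35,0.55,-0.7,0.122,2.41,0.27,-0.7,0.122,2.41,-0.04,-0.7,0.122,2.4,-0.32,-0.71,0.122,2.34,-0.62,-0.7,0.122,2.24,-0.89,-0.7,0.122]}}

```text
time_s: 12.18
position: [0.7038, -0.2858, 0.2256]
orientation: [3.102, 0.051, -1.048]
ft_force: [4.5, -1.9, 17.4]
opening: 0.597
```

```bash
python3 st.py; python3 p.py 3 .74 -.345 .25 4.8
```

```text
[ 0.7038 -0.2858  0.2256] yaw -1.048 j [-0.386  0.99   1.276  1.921 -0.    -2.48 ] tilt world [-0.059  0.024] rad -0.064 tan -0.0 ft [ 4.5 -1.9 17.4] op 0.597 t 12.1833
dist 73.6 from [ 0.7038 -0.2858  0.2256] [ 3.102  0.051 -1.048] j [-0.39  0.99  1.28  1.92 -0.   -2.48] ft [ 4.5 -1.9 17.4] op 0.597 t 12.1833
[2.27,-0.02,-0.93,0.145,2.24,-0.35,-0.93,0.145,2.16,-0.67,-0.94,0.145]
```

Request:
{"op": "send_rows", "data": {"plan": [2.27,-0.02,-0.5,0.12,2.24,-0.35,-0.5,0.12]}}

```text
time_s: 12.35
position: [0.7059, -0.3145, 0.219]
orientation: [3.111, 0.023, -1.287]
ft_force: [0.1, -0.6, 0.3]
opening: 0.597
```

```bash
python3 st.py
```

```text
[ 0.7059 -0.3145  0.219 ] yaw -1.287 j [-4.180e-01  9.960e-01  1.272e+00  1.886e+00 -2.000e-03 -2.273e+00] tilt world [-0.036  0.014] rad -0.038 tan -0.002 ft [ 0.1 -0.6  0.3] op 0.597 t 12.35
```

Request:
{"op": "send_rows", "data": {"plan": [1.62,-1.9,0,0.12,1.38,-2.09,0,0.12,1.12,-2.23,0,0.12]}}

```text
time_s: 12.6
position: [0.7343, -0.3279, 0.2003]
orientation: [-3.126, -0.008, -1.649]
ft_force: [0.1, 0.9, 0.4]
opening: 0.596
```

```bash
python3 st.py; python3 p.py 1 .73 -.33 nan nan
```

```text
[ 0.7343 -0.3279  0.2003] yaw -1.649 j [-0.419  1.02   1.274  1.808 -0.002 -1.912] tilt world [ 0.015 -0.009] rad 0.018 tan -0.002 ft [0.1 0.9 0.4] op 0.596 t 12.6
dist 4.8 from [ 0.7343 -0.3279  0.2003] [-3.126 -0.008 -1.649] j [-0.42  1.02  1.27  1.81 -0.   -1.91] ft [0.1 0.9 0.4] op 0.596 t 12.6
[0.24,0.42,0,0]
```

```bash
python3 p.py 12 .583 -.285 .19 3.18
```

```text
dist 157.7 from [ 0.7343 -0.3279  0.2003] [-3.126 -0.008 -1.649] j [-0.42  1.02  1.27  1.81 -0.   -1.91] ft [0.1 0.9 0.4] op 0.596 t 12.6
[-0.26,1.29,0.06,0.121,-0.1,1.3,0.07,0.121,0.06,1.32,0.06,0.121,0.21,1.29,0.06,0.121,0.37,1.26,0.07,0.121,0.52,1.21,0.06,0.121,0.66,1.13,0.06,0.121,0.79,1.05,0.07,0.121,0.91,0.94,0.06,0.121,1.02,0.82,0.06,0.121,1.11,0.7,0.07,0.121,1.19,0.56,0.06,0.121]
```

Request:
{"op": "send_rows", "data": {"plan": [-0.26,1.29,0.06,0.121,-0.1,1.3,0.07,0.121,0.06,1.32,0.06,0.121,0.21,1.29,0.06,0.121,0.37,1.26,0.07,0.121,0.52,1.21,0.06,0.121,0.66,1.13,0.06,0.121,0.79,1.05,0.07,0.121,0.91,0.94,0.06,0.121,1.02,0.82,0.06,0.121,1.11,0.7,0.07,0.121,1.19,0.56,0.06,0.121]}}

```text
time_s: 13.6
position: [0.5818, -0.285, 0.1907]
orientation: [-3.132, 0.014, -3.1]
ft_force: [-0.1, 1.2, 0.5]
opening: 0.602
```

```bash
python3 - <<'E'
from h import *
import pickle
im=save("wrist","pics/w2.png");pickle.dump(im,open("w2.pkl","wb"))
E
python3 st.py
```

```text
[ 0.5794 -0.2844  0.1907] yaw -3.104 j [-0.456  0.541  0.347  1.362 -0.002 -0.493] tilt world [ 0.012 -0.008] rad 0.014 tan -0.002 ft [-3.8  0.8 -0.8] op 0.599 t 13.65
```

View pics/w2.png

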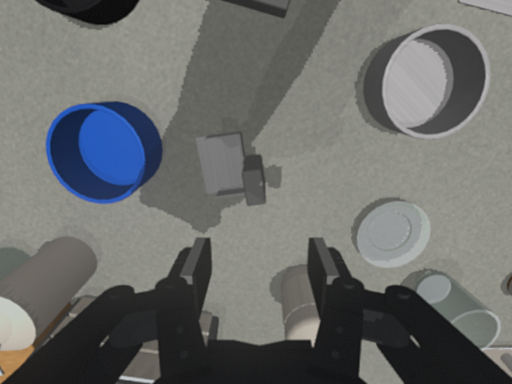

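The wrist view shows the steel scoop at (225,165): block at (255,180), lip from (197,138) to (207,195). The steel jar's rim is at upper right (438,80), with the blue jar at left.

```bash
python3 - <<'E'
from h import *
import pickle
im=pickle.load(open("w2.pkl","rb"));g=lambda u,v,z:atz(im,u,v,z).round(4)[:2]
print(im["cam_to_world"].round(3))
l1,l2=g(197,138,.001),g(207,195,.001);print("lip",l1,l2,np.linalg.norm(l1-l2));m=(l1+l2)/2;d=l2-l1;n=np.array([d[1],-d[0]])/np.linalg.norm(d)
for s in(1,-1): print("nose",s*n,"yaw",np.arctan2(*(s*n)[::-1]),"block",m-s*n*.064)
b=m-n*.064
for nn in (n,-n):
  b=m-nn*.064
  print([ [tuple(np.round(proj(im,[*(b+nn*a+np.array([-nn[1],nn[0]])*c),z]),0)) for a in(-.008,.008) for c in(-.015,.015)] for z in(.048,.108)])
for z in (.055,): print("jar rim pts",g(363,88,z),g(490,72,z),g(440,25,z),g(425,137,z))
C=bot.look_for("wrist","jar");print([(np.round(x["xyz"],3),round(x["p"],2)) for x in C])
C=bot.look_for("wrist","scoop_grip");print([(np.round(x["xyz"],3),round(x["p"],2)) for x in C])
E
python3 - <<'E'
import cv2
im=cv2.imread("pics/w2.png")[110:230,170:310]
cv2.imwrite("pics/w2c.png",cv2.resize(im,None,fx=5,fy=5,interpolation=cv2.INTER_CUBIC))
E
```

```text
[[-0.041  0.945  0.326  0.499]
 [ 0.999  0.041  0.005 -0.286]
 [-0.009  0.326 -0.945  0.333]
 [ 0.     0.     0.     1.   ]]
lip [ 0.5533 -0.3563] [ 0.6208 -0.3461] 0.06826631673087395
nose [ 0.14941483 -0.9887746 ] yaw -1.4208198954755802 block [ 0.57748745 -0.28791843]
nose [-0.14941483  0.9887746 ] yaw 1.720772758114213 block [ 0.59661255 -0.41448157]
[[(np.float64(263.0), np.float64(157.0)), (np.float64(266.0), np.float64(186.0)), (np.float64(247.0), np.float64(159.0)), (np.float64(250.0), np.float64(188.0))], [(np.float64(263.0), np.float64(173.0)), (np.float64(267.0), np.float64(209.0)), (np.float64(243.0), np.float64(176.0)), (np.float64(247.0), np.float64(211.0))]]
[[(np.float64(128.0), np.float64(200.0)), (np.float64(121.0), np.float64(172.0)), (np.float64(143.0), np.float64(198.0)), (np.float64(136.0), np.float64(171.0))], [(np.float64(99.0), np.float64(225.0)), (np.float64(89.0), np.float64(192.0)), (np.float64(117.0), np.float64(223.0)), (np.float64(107.0), np.float64(190.0))]]
jar rim pts [ 0.4933 -0.1958] [ 0.4724 -0.0818] [ 0.4379 -0.1363] [ 0.5337 -0.1302]
[(array([ 0.477, -0.116,  0.023]), 0.95), (array([ 0.566, -0.46 ,  0.018]), 0.95), (array([ 0.436, -0.44 ,  0.034]), 0.75)]
[(array([ 0.577, -0.32 ,  0.006]), 0.96)]
```

View pics/w2c.png

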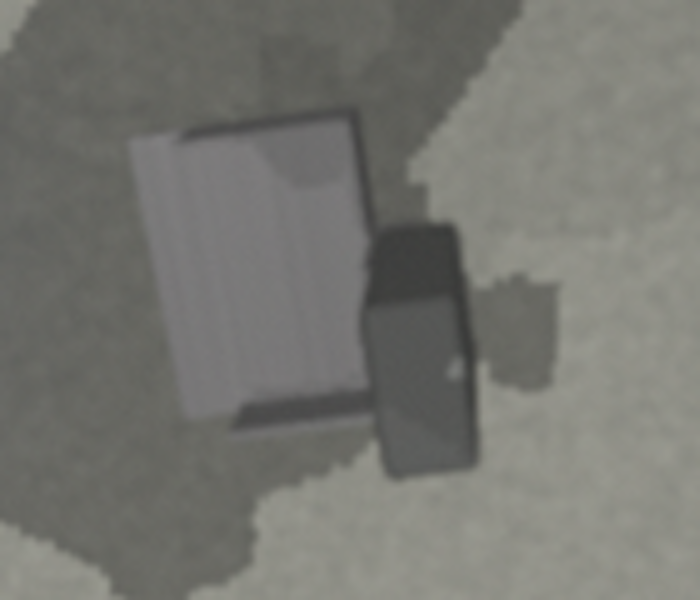

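```bash
python3 - <<'E'
from h import *
import pickle
im=pickle.load(open("w2.pkl","rb"));g=lambda u,v,z:atz(im,u,v,z).round(4)[:2]
c=np.array([g(*p,.108) for p in((243.4,171),(262.4,168),(247.4,205),(265.4,203))]);print(c,"mean",c.mean(0))
d=(c[2]+c[3]-c[0]-c[1]);print("y axis yaw",np.arctan2(d[1],d[0]), np.linalg.norm(d)/2)
l=[g(196,138,.002),g(207.4,193.6,.002)];print("lip",l,np.arctan2(*(l[1]-l[0])[::-1]))
E
python3 p.py 6 .575 -.288 .125 3.27
```

```text
[[ 0.5601 -0.2977]
 [ 0.5571 -0.2829]
 [ 0.5886 -0.2937]
 [ 0.5862 -0.2792]] mean [ 0.573    -0.288375]
y axis yaw 0.1328926739709552 0.029056195552756035
lip [array([ 0.5532, -0.3572]), array([ 0.6186, -0.3454])] 0.17850760558495582
dist 66.6 from [ 0.5821 -0.2851  0.1912] [-3.132  0.015 -3.092] j [-0.45  0.54  0.35  1.36 -0.   -0.5 ] ft [-0.2 -0.2 -0.9] op 0.596 t 13.75
[0.14,-0.03,1.1,-0.013,0.13,-0.03,1.1,-0.013,0.14,-0.03,1.1,-0.013,0.14,-0.03,1.1,-0.013,0.14,-0.02,1.11,-0.013,0.14,-0.03,1.1,-0.013]
```

```bash
python3 p.py 9 .5745 -.288 .06 3.29
```

```text
dist 131.4 from [ 0.5821 -0.2851  0.1912] [-3.132  0.015 -3.092] j [-0.45  0.54  0.35  1.36 -0.   -0.5 ] ft [-0.2 -0.2 -0.9] op 0.596 t 13.75
[0.11,-0.01,1.46,-0.011,0.11,-0.02,1.45,-0.011,0.1,-0.01,1.46,-0.011,0.11,-0.01,1.45,-0.011,0.11,-0.01,1.46,-0.011,0.11,-0.01,1.46,-0.011,0.11,-0.01,1.45,-0.011,0.1,0,1.46,-0.011,0.11,-0.01,1.45,-0.011]
```

Request:
{"op": "send_rows", "data": {"plan": [0.25,-0.02,1.46,-0.02,0.25,-0.02,1.45,-0.02,0.25,-0.02,1.46,-0.02,0.21,-0.02,1.45,-0.02,0,0,1.46,-0.02,0,0,1.46,0,0,0,1.45,0,0,0,1.46,0,0,0,1.45,0]}}

```text
time_s: 14.5
position: [0.5763, -0.288, 0.0588]
orientation: [-3.13, 0.014, -2.99]
ft_force: [-0.0, -0.2, 0.1]
opening: 0.598
```

```bash
python3 st.py
```

```text
[ 0.5763 -0.288   0.0588] yaw -2.99 j [-4.630e-01  6.230e-01  1.320e-01  1.061e+00 -1.000e-03 -6.140e-01] tilt world [ 0.016 -0.009] rad 0.018 tan -0.001 ft [-0.  -0.2  0.1] op 0.598 t 14.5
```

Centred within about 2 mm and no contact; closing on the block.

Request:
{"op": "send_rows", "data": {"plan": [0,0,0,0,0,0,0,0,0,0,0,0,0,0,0,0,0,0,0,0], "grip": 1.0, "force": 100}}

```text
time_s: 14.92
position: [0.5759, -0.2877, 0.0606]
orientation: [-3.13, 0.015, -2.993]
ft_force: [-0.7, -1.2, -1.8]
opening: 0.175
```

```bash
python3 st.py; python3 p.py 6 .545 -.25 .17 3.28
```

```text
[ 0.5759 -0.2877  0.0606] yaw -2.993 j [-4.630e-01  6.200e-01  1.320e-01  1.064e+00 -1.000e-03 -6.120e-01] tilt world [ 0.016 -0.009] rad 0.019 tan -0.001 ft [-0.7 -1.2 -1.8] op 0.175 t 14.9167
dist 119.7 from [ 0.5759 -0.2877  0.0606] [-3.13   0.015 -2.993] j [-0.46  0.62  0.13  1.06 -0.   -0.61] ft [-0.7 -1.2 -1.8] op 0.175 t 14.9167
[0.39,0.68,-1.84,0.002,0.39,0.67,-1.83,0.002,0.39,0.68,-1.84,0.002,0.39,0.67,-1.84,0.002,0.4,0.67,-1.83,0.002,0.39,0.68,-1.84,0.002]
```

Request:
{"op": "send_rows", "data": {"plan": [0,0,-0.8,0,0,0,-1.8,0,0,0,-2,0,0,0,-2,0,0,0,-2,0,0,0,-1.8,0]}}

```text
time_s: 15.42
position: [0.5738, -0.2864, 0.1661]
orientation: [-3.13, 0.015, -2.993]
ft_force: [0.1, -0.5, -1.7]
opening: 0.174
```

```bash
python3 st.py; python3 p.py 18 .5265 .205 .165 3.288
```

```text
[ 0.5738 -0.2864  0.1661] yaw -2.993 j [-4.630e-01  5.400e-01  2.790e-01  1.292e+00 -1.000e-03 -6.110e-01] tilt world [ 0.016 -0.009] rad 0.019 tan -0.001 ft [ 0.1 -0.5 -1.7] op 0.174 t 15.4167
dist 493.7 from [ 0.5738 -0.2864  0.1661] [-3.13   0.015 -2.993] j [-0.46  0.54  0.28  1.29 -0.   -0.61] ft [ 0.1 -0.5 -1.7] op 0.174 t 15.4167
[-0.14,2.74,-0.02,0,-0.15,2.74,-0.03,0,-0.14,2.74,-0.02,0,-0.15,2.74,-0.02,0,-0.14,2.73,-0.02,0,-0.15,2.74,-0.03,0,-0.14,2.74,-0.02,0,-0.15,2.74,-0.02,0,-0.14,2.74,-0.03,0,-0.15,2.74,-0.02,0,-0.14,2.74,-0.02,0,-0.14,2.74,-0.02,0]
[-0.15,2.74,-0.03,0,-0.14,2.74,-0.02,0,-0.15,2.73,-0.02,0,-0.14,2.74,-0.03,0,-0.15,2.74,-0.02,0,-0.14,2.74,-0.02,0]
```

Request:
{"op": "send_rows", "data": {"plan": [-0.14,1.5,-0.02,0,-0.15,2.74,-0.03,0,-0.14,2.74,-0.02,0,-0.15,2.74,-0.02,0,-0.14,2.73,-0.02,0,-0.15,2.74,-0.03,0,-0.14,2.74,-0.02,0,-0.15,2.74,-0.02,0,-0.14,2.74,-0.03,0,-0.15,2.74,-0.02,0,-0.14,2.74,-0.02,0,-0.14,2.74,-0.02,0]}}

```text
time_s: 16.42
position: [0.5427, 0.031, 0.163]
orientation: [-3.132, 0.013, -2.992]
ft_force: [1.6, -0.1, -1.0]
opening: 0.177
```

Request:
{"op": "send_rows", "data": {"plan": [-0.15,3.2,-0.03,0,-0.14,3.2,-0.02,0,-0.15,3.2,-0.02,0,-0.14,3.2,-0.03,0,-0.15,3.0,-0.02,0,-0.14,1.8,-0.02,0,0,0,0,0]}}

```text
time_s: 17.0
position: [0.525, 0.2087, 0.1626]
orientation: [-3.133, 0.013, -2.987]
ft_force: [-0.3, 0.5, -0.9]
opening: 0.175
```

```bash
python3 st.py; python3 - <<'E'
from h import *
import pickle
im=save("wrist","pics/w3.png");pickle.dump(im,open("w3.pkl","wb"))
m=cv2.imread("pics/w3.png")
cv2.imwrite("pics/w3b.png",cv2.resize(m,(800,600),interpolation=cv2.INTER_CUBIC))
E
```

```text
[0.525  0.2087 0.1626] yaw -2.987 j [ 0.384  0.397  0.043  1.206 -0.011  0.23 ] tilt world [ 0.014 -0.006] rad 0.011 tan -0.011 ft [-0.3  0.5 -0.9] op 0.175 t 17.0
```

View pics/w3b.png

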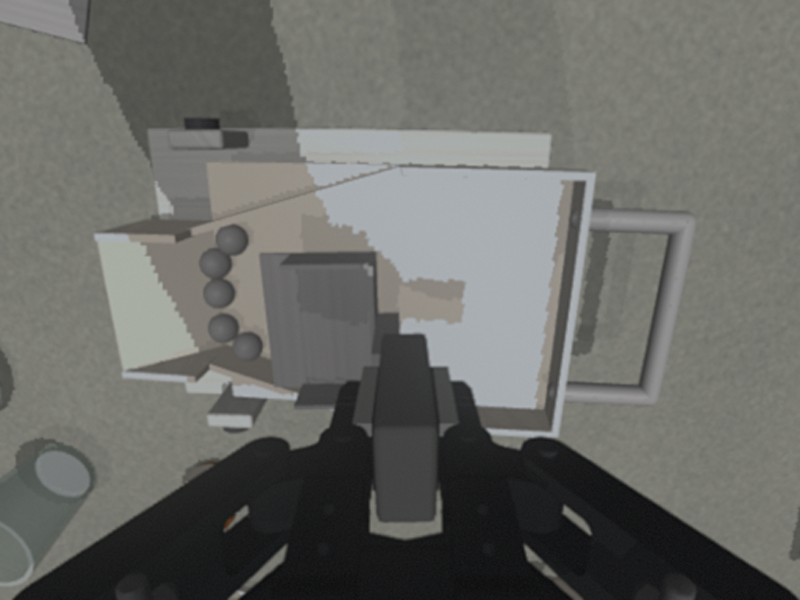

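The wrist view shows the scoop held level above the tray, lip at (265,255)–(275,385). The five balls lie along the crease from (232,240) to (248,346). The tray is tilted, with the ramp at the left.

```bash
python3 - <<'E'
from h import *
import pickle
im=pickle.load(open("w3.pkl","rb"));g=lambda u,v,z:atz(im,u/1.5625,v/1.5625,z).round(4)[:2]
B=np.array([g(*p,.0495) for p in((232,240),(215,264),(219,293),(224,327),(248,346))]);print("balls",B.tolist())
top=[g(97,236,.077),g(123,375,.077)];print("ramp top",top,np.linalg.norm(top[1]-top[0]))
d=top[1]-top[0];print("y yaw",np.arctan2(d[1],d[0]))
s=bot.read_state();p=s["position"];yaw=s["orientation"][2]
ty=np.array([np.sin(yaw),-np.cos(yaw)]);print("tail dir",ty,"lip mid expected",p[:2]-.064*ty)
zl=p[2]-.0606;print("lip seen",g(262,255,zl),g(275,385,zl))
bar=[g(691,215,.074),g(655,402,.074)];print("bar outer",bar)
w=[g(595,174,.082),g(557,435,.082)];print("end wall top corners",w)
# frame
yv=d/np.linalg.norm(d);u=np.array([-yv[1],yv[0]])
m=(top[0]+top[1])/2;C=m+.043*u;print("crease mid",C,"u",u)
for b in B: print("ball tray xy",((b-C)@u).round(4),((b-C)@yv).round(4))
E
```

```text
balls [[0.5105, 0.1082], [0.5261, 0.0989], [0.5434, 0.1016], [0.5647, 0.1051], [0.575, 0.1201]]
ramp top [array([0.5115, 0.0479]), array([0.5906, 0.0578])] 0.07971712488543481
y yaw 0.12451058813504984
tail dir [-0.15221079  0.98834805] lip mid expected [0.53497297 0.14333897]
lip seen [0.5014 0.1407] [0.5671 0.1506]
bar outer [array([0.455 , 0.3444]), array([0.5615, 0.3615])]
end wall top corners [array([0.4438, 0.2872]), array([0.5865, 0.3067])]
crease mid [0.54570987 0.09551712] u [-0.12418913  0.99225857]
ball tray xy 0.017 -0.0334
ball tray xy 0.0058 -0.019
ball tray xy 0.0063 -0.0015
ball tray xy 0.0072 0.02
ball tray xy 0.0208 0.0321
```

Request:
{"op": "send_rows", "data": {"plan": [-0.2,0,0.8,0.006,-0.25,0,0.9,0.007,0,0,0.9,0,0,0,0.9,0,0,0,0.8,0,0,0,0.6,0,0,0,0.3,0]}}

```text
time_s: 17.63
position: [0.5311, 0.2037, 0.1093]
orientation: [-3.131, 0.011, -3.007]
ft_force: [-1.2, -0.3, -1.9]
opening: 0.174
```

Request:
{"op": "send_rows", "data": {"plan": [0,0,0.15,0,0,0,0.1,0,0,0,0,0]}}

```text
time_s: 17.88
position: [0.532, 0.2045, 0.1086]
orientation: [-3.131, 0.014, -3.006]
ft_force: [-0.1, -0.8, -1.3]
opening: 0.171
```

```bash
python3 st.py
```

```text
[0.532  0.2045 0.1086] yaw -3.006 j [ 0.374  0.448 -0.027  1.085 -0.013  0.239] tilt world [ 0.015 -0.008] rad 0.011 tan -0.013 ft [-0.1 -0.8 -1.3] op 0.171 t 17.8833
```

Request:
{"op": "send_rows", "data": {"plan": [0,0,0.1,0,0,0,0.1,0,0,0,0,0,0,0,0,0]}}

```text
time_s: 18.22
position: [0.5324, 0.2048, 0.1075]
orientation: [-3.132, 0.015, -3.006]
ft_force: [-0.7, -0.2, 4.0]
opening: 0.179
```

Request:
{"op": "send_rows", "data": {"plan": [0,-0.2,-0.04,0,0,-0.4,0.03,0,0,-0.4,0.03,0,0,-0.4,0.03,0,0,-0.4,0.03,0,0,-0.4,0.03,0,0,-0.4,0.03,0,0,-0.3,0.02,0,0,-0.3,0.02,0]}}

```text
time_s: 18.97
position: [0.5364, 0.1726, 0.1051]
orientation: [-3.132, 0.014, -3.006]
ft_force: [-0.2, 4.1, 4.0]
opening: 0.174
```

```bash
python3 st.py;  python3 - <<'E'
from h import *
import pickle
im=save("wrist","pics/w4.png");pickle.dump(im,open("w4.pkl","wb"))
m=cv2.imread("pics/w4.png")[120:280,40:300]
cv2.imwrite("pics/w4b.png",cv2.resize(m,None,fx=3,fy=3,interpolation=cv2.INTER_CUBIC))
E
```

```text
[0.5364 0.1726 0.1051] yaw -3.006 j [ 0.318  0.439 -0.052  1.068 -0.012  0.182] tilt world [ 0.015 -0.008] rad 0.012 tan -0.012 ft [-0.2  4.1  4. ] op 0.174 t 18.9667
```

View pics/w4b.png

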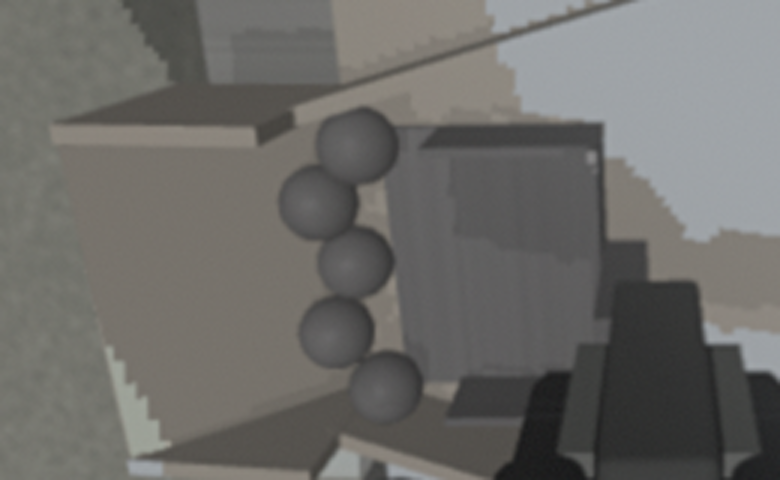

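The crop shows the lip at (400,130–380) just touching the balls: two outer ones at (357,145) and (386,387), three along the crease. I'll keep pushing forward to wedge them up against the ramp.

Request:
{"op": "send_rows", "data": {"plan": [0,-0.25,0.02,0,0,-0.25,0.02,0,0,-0.25,0.02,0,0,-0.25,0.02,0,0,-0.25,0.02,0,0,-0.2,0.01,0]}}

```text
time_s: 19.52
position: [0.5382, 0.1588, 0.1041]
orientation: [-3.133, 0.014, -3.006]
ft_force: [-0.7, 4.8, 3.3]
opening: 0.175
```

Request:
{"op": "send_rows", "data": {"plan": [0,-0.2,0.01,0,0,-0.2,0.01,0,0,-0.15,0.01,0,0,0,0,0]}}

```text
time_s: 19.85
position: [0.5387, 0.1562, 0.1044]
orientation: [-3.139, 0.014, -3.004]
ft_force: [-1.4, 13.2, 4.9]
opening: 0.176
```

```bash
python3 st.py;  python3 - <<'E'
from h import *
im=save("wrist","pics/w5.png")
m=im["pixels"][100:290,30:300]
hc=None
# report round dark balls by Hough
g=cv2.cvtColor(np.ascontiguousarray(im["pixels"]),cv2.COLOR_RGB2GRAY);g=cv2.resize(g,None,fx=3,fy=3,interpolation=cv2.INTER_CUBIC)
c=cv2.HoughCircles(cv2.GaussianBlur(g,(5,5),0),cv2.HOUGH_GRADIENT,1,30,param1=60,param2=18,minRadius=30,maxRadius=48)
if c is not None: print([ (round(a[0]/3),round(a[1]/3),round(a[2]/3)) for a in c[0].tolist() if 40<a[0]/3<250 and 130<a[1]/3<280])
E
```

```text
[0.5387 0.1562 0.1044] yaw -3.004 j [ 0.285  0.434 -0.062  1.061 -0.005  0.148] tilt world [ 0.015 -0.001] rad 0.014 tan -0.005 ft [-1.4 13.2  4.9] op 0.176 t 19.85
[(172, 172, 14), (181, 198, 13), (183, 222, 14)]
```

Request:
{"op": "send_rows", "data": {"plan": [0,0,-0.15,0,0,-0.15,-0.25,0,0,-0.25,-0.3,0,0,-0.28,-0.32,0,0,-0.3,-0.34,0,0,-0.3,-0.34,0,0,-0.3,-0.34,0]}}

```text
time_s: 20.48
position: [0.5399, 0.1356, 0.1235]
orientation: [-3.128, 0.011, -3.007]
ft_force: [0.2, 0.4, -2.2]
opening: 0.175
```

```bash
python3 st.py;  python3 - <<'E'
from h import *
im=save("wrist","pics/w6.png")
m=im["pixels"][100:300,30:310,::-1]
cv2.imwrite("pics/w6b.png",cv2.resize(m,None,fx=2.8,fy=2.8,interpolation=cv2.INTER_CUBIC))
E
```

```text
[0.5399 0.1356 0.1235] yaw -3.007 j [ 0.254  0.412 -0.041  1.108 -0.014  0.119] tilt world [ 0.013 -0.012] rad 0.009 tan -0.014 ft [ 0.2  0.4 -2.2] op 0.175 t 20.4833
```

View pics/w6b.png

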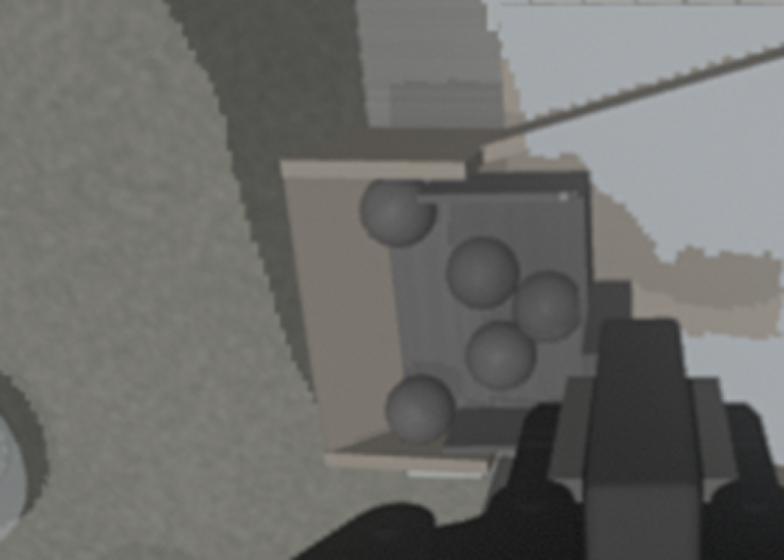

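All five balls rode onto the scoop: three deep in the bowl at (483,272), (547,306) and (500,355), two on the lip corners at (397,212) and (420,408). The corner ones could drop outside past the ramp. So I'll lift straight up with a short jerk back, which lets those two fall back into the tray, and carry the three.

Request:
{"op": "send_rows", "data": {"plan": [0,0,-0.2,0,0,0,-0.3,0,0,0,-0.35,0,0,0,-0.35,0,0,0,-0.35,0,0,0,-0.3,0,0,0.9,-0.2,0,0,0,-0.1,0,0,0,0,0,0,0,0,0]}}

```text
time_s: 21.37
position: [0.5391, 0.1468, 0.1458]
orientation: [-3.131, 0.014, -3.005]
ft_force: [-0.1, -0.4, -3.0]
opening: 0.177
```

```bash
cat > ball.py <<'E'
from h import *
import sys
im=save("wrist","pics/%s.png"%sys.argv[1])
g=cv2.cvtColor(np.ascontiguousarray(im["pixels"]),cv2.COLOR_RGB2GRAY);g=cv2.resize(g,None,fx=3,fy=3,interpolation=cv2.INTER_CUBIC)
c=cv2.HoughCircles(cv2.GaussianBlur(g,(5,5),0),cv2.HOUGH_GRADIENT,1,24,param1=50,param2=14,minRadius=20,maxRadius=48)
s=bot.read_state()
if c is not None: print([ (round(a[0]/3),round(a[1]/3),round(a[2]/3)) for a in c[0].tolist() if 90<a[0]/3<250 and 130<a[1]/3<270])
g2=im["pixels"][120:280,90:260].mean(2)
for r in g2[::8,::5]: print(''.join("@%#*+=-:. "[min(9,int(v/256*14))] for v in r))
E
python3 st.py; python3 ball.py w7
```

```text
[0.5391 0.1468 0.1458] yaw -3.005 j [ 0.273  0.396 -0.005  1.158 -0.012  0.136] tilt world [ 0.015 -0.009] rad 0.012 tan -0.012 ft [-0.1 -0.4 -3. ] op 0.177 t 21.3667
[(201, 197, 13), (170, 175, 14), (177, 245, 13), (224, 209, 12), (207, 226, 14), (250, 187, 9)]
----+++++++++---------::          
-----++++++++=-====-=--::    .==. 
-----+++++++++-=======---=-.      
-----=+++++++++++++++-::::        
------++::::::::::::+==-----:.    
=-----++--------=--====-------.   
-------+=-----++++******+++++++-. 
-------=+-----===++=+++=+=+===*--:
--------+-----=++++==+++++++++*---
--------=-------====++++*+++++*--:
---------=------====++=+*+++*+*++-
-----------------====++*=++++****=
-----------------=====+**+++++*##*
-----------------====++=+++===*###
-----------------+++=++=++====+###
-------------=+++++*+========**###
-----------::::===++-*****%%**####
----------------=++.*****#%%**####
---------------------=*++%%%**####
---------------------===+%%%*=####
```

Five circles are still on the scoop, and the wrist load of -3.0 N agrees. Two sit on the lip shelf, so I'll carry slowly, moving nose-first to the jar.

Request:
{"op": "send_rows", "data": {"plan": [0,0,-0.2,0,0,0,-0.25,0,0,0,-0.25,0,0.08,-0.18,-0.2,0,0.17,-0.42,0,0,0.27,-0.65,0,0,0.36,-0.88,0,0,0.46,-1.1,0,0,0.53,-1.3,0,0,0.57,-1.39,0,0,0.57,-1.39,0,0,0.57,-1.39,0,0]}}

```text
time_s: 22.42
position: [0.5145, 0.0536, 0.1551]
orientation: [-3.131, 0.013, -3.007]
ft_force: [-0.1, 0.2, -2.4]
opening: 0.177
```

Request:
{"op": "send_rows", "data": {"plan": [0.57,-1.39,0,0,0.57,-1.39,0,0,0.57,-1.39,0,0,0.57,-1.39,0,0,0.52,-1.25,0,0,0.46,-1.1,0,0,0.4,-0.97,0,0,0.34,-0.83,0,0,0.29,-0.69,0,0,0.23,-0.55,0,0,0.17,-0.42,0,0,0.11,-0.28,0,0]}}

```text
time_s: 23.42
position: [0.4834, -0.0667, 0.1557]
orientation: [-3.131, 0.014, -3.006]
ft_force: [0.9, -0.1, -3.0]
opening: 0.176
```

```bash
python3 st.py; python3 ball.py w8|head -1; python3 - <<'E'
from h import *
import pickle
for c in("scene","side"):
    m=[x for x in bot.silhouettes(c,"jar")]
    im=bot.get_image(c)
    for x in m:
        ys,xs=np.nonzero(x["pixels"]);print(c,round(x["p"],2),xs.min(),xs.max(),ys.min(),ys.max(),"rimlevel",atz(im,(xs.min()+xs.max())/2,ys.mean(),.0275).round(3))
print([(np.round(x["xyz"],3),round(x["p"],2)) for x in bot.look_for("wrist","jar")])
E
```

```text
[ 0.4834 -0.0667  0.1557] yaw -3.006 j [-0.133  0.253 -0.183  1.12  -0.006 -0.269] tilt world [ 0.015 -0.008] rad 0.016 tan -0.006 ft [ 0.9 -0.1 -3. ] op 0.176 t 23.4167
[(202, 196, 13), (212, 230, 13), (178, 245, 13), (224, 210, 13), (173, 176, 15), (229, 180, 13), (170, 142, 8), (200, 251, 8)]
scene 0.98 253 278 78 105 rimlevel [ 0.235 -0.425  0.028]
scene 0.95 238 265 156 187 rimlevel [ 0.487 -0.132  0.028]
scene 0.87 274 299 99 128 rimlevel [ 0.23  -0.287  0.027]
scene 0.84 175 202 108 137 rimlevel [ 0.566 -0.449  0.028]
scene 0.68 215 240 89 115 rimlevel [ 0.391 -0.457  0.028]
scene 0.68 216 231 242 261 rimlevel [0.728 0.082 0.028]
side 0.89 209 253 302 352 rimlevel [ 0.23  -0.286  0.027]
side 0.75 252 289 205 246 rimlevel [ 0.486 -0.134  0.027]
side 0.69 313 360 311 362 rimlevel [ 0.392 -0.457  0.027]
side 0.59 251 299 346 383 rimlevel [ 0.244 -0.416  0.027]
side 0.58 360 404 265 310 rimlevel [ 0.566 -0.448  0.027]
side 0.48 165 253 115 179 rimlevel [0.544 0.222 0.027]
[(array([ 0.467, -0.151,  0.027]), 0.69)]
```

```bash
python3 -c "
import cv2
m=cv2.imread('pics/w8.png');cv2.imwrite('pics/w8b.png',cv2.resize(m,(800,600),interpolation=cv2.INTER_CUBIC))"
```

```text
(no output)
```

View pics/w8b.png

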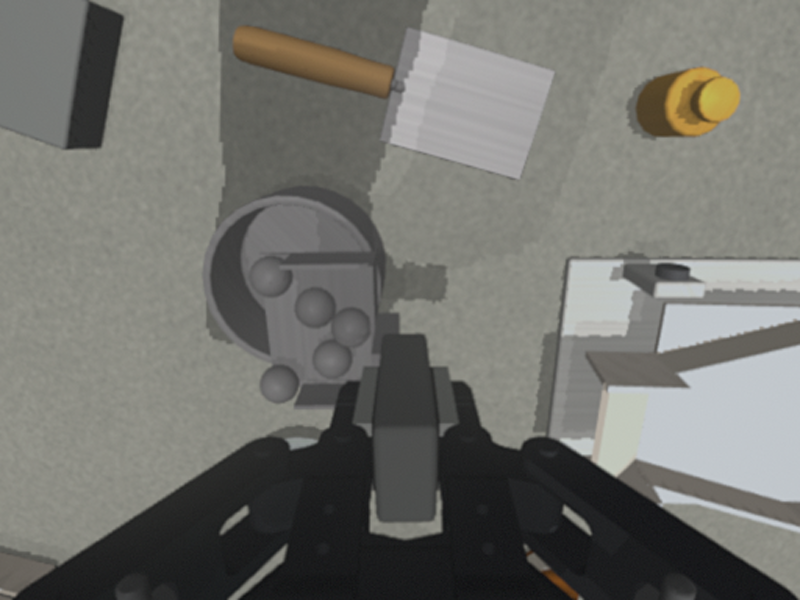

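All five balls are still on the scoop and the tray is empty; the steel jar's rim centre is at about (295,277), under the scoop's nose. I'll work out the dump position.

```bash
python3 - <<'E'
from h import *
im=bot.get_image("wrist");g=lambda u,v,z:atz(im,u/1.5625,v/1.5625,z).round(4)[:2]
print("jar rim c",g(295,277,.055),[g(*p,.055) for p in((205,275),(385,275),(295,187),(270,362))])
B=np.array([g(*p,.106) for p in((271,276),(316,307),(350,327),(332,358),(279,384))]);print(B)
s=bot.read_state();p=s["position"][:2];n=np.array([.135,-.991]);l=np.array([.991,.135])
bowl=p+.038*n;print("bowl",bowl);print([((b-bowl)@n,(b-bowl)@l) for b in B])
J=np.array([.4855,-.134])
for off in(-.006,-.009): print("TCP target",J+off*n-.038*n)
E
python3 p.py 12 .481 -.088 .128 nan s
```

```text
jar rim c [ 0.4802 -0.1268] [array([ 0.4859, -0.1767]), array([ 0.4723, -0.078 ]), array([ 0.4318, -0.1298]), array([ 0.5342, -0.1385])]
[[ 0.4646 -0.1262]
 [ 0.4762 -0.1057]
 [ 0.4836 -0.0899]
 [ 0.5001 -0.0966]
 [ 0.5173 -0.1204]]
bowl [ 0.48875524 -0.10361675]
[(np.float64(0.019119047095907015), np.float64(-0.026986583129790718)), (np.float64(0.00036954709590701), np.float64(-0.012723483129790717)), (np.float64(-0.014289252904093004), np.float64(-0.0032570831297907537)), (np.float64(-0.00542205290409299), np.float64(0.01218991687020926)), (np.float64(0.020485747095906996), np.float64(0.026022116870209253))]
TCP target [ 0.47956  -0.090396]
TCP target [ 0.479155 -0.087423]
dist 35.5 from [ 0.4836 -0.066   0.1557] [-3.131  0.014 -3.005] j [-0.13  0.25 -0.18  1.12 -0.01 -0.27] ft [-0.7  0.5 -3. ] op 0.172 t 23.7667
[0.01,-0.04,0.05,0,0.03,-0.12,0.16,0,0.05,-0.17,0.22,0,0.06,-0.22,0.29,0,0.07,-0.25,0.33,0,0.08,-0.26,0.34,0,0.07,-0.26,0.35,0,0.07,-0.25,0.32,0,0.06,-0.22,0.29,0,0.05,-0.17,0.23,0,0.04,-0.12,0.15,0,0.01,-0.04,0.05,0]
```

Request:
{"op": "send_rows", "data": {"plan": [0.02,-0.04,0.05,0,0.04,-0.12,0.16,0,0.07,-0.18,0.24,0,0.08,-0.23,0.3,0,0.09,-0.26,0.35,0,0.1,-0.27,0.36,0,0.1,-0.27,0.36,0,0.09,-0.26,0.34,0,0.08,-0.23,0.3,0,0.07,-0.18,0.24,0,0.04,-0.12,0.15,0,0,0,0.05,0]}}

```text
time_s: 24.77
position: [0.4789, -0.0893, 0.1265]
orientation: [-3.131, 0.013, -3.007]
ft_force: [0.3, 0.1, -3.1]
opening: 0.175
```

```bash
python3 st.py; python3 ball.py w9|head -1
```

```text
[ 0.4789 -0.0893  0.1265] yaw -3.007 j [-0.181  0.277 -0.232  1.046 -0.006 -0.316] tilt world [ 0.014 -0.008] rad 0.016 tan -0.006 ft [ 0.3  0.1 -3.1] op 0.175 t 24.7667
[(201, 196, 13), (173, 176, 14), (178, 245, 13), (224, 209, 13), (212, 229, 13), (228, 255, 12), (167, 169, 8), (180, 162, 7)]
```

Request:
{"op": "send_rows", "data": {"plan": [0,4.15,0,0,0,4.15,0,0,0,0,0,0,0,0,0,0,0,0,0,0,0,0,0,0]}}

```text
time_s: 25.32
position: [0.4685, -0.0074, 0.1264]
orientation: [-3.131, 0.015, -3.007]
ft_force: [0.8, 1.2, -1.2]
opening: 0.178
```

```bash
python3 st.py; cat > d.py <<'E'
from h import *
import sys
n=sys.argv[1]
for c in("wrist","scene","side"):
    im=save(c,"pics/%s_%s.png"%(n,c))
    g=im["pixels"].mean(2);f=3
    # jar region ascii
    cs=[proj(im,[.4845+dx,-.132+dy,z]) for dx in(-.055,.055) for dy in(-.055,.055) for z in(0,.055)]
    u0,v0=np.min(cs,0).astype(int);u1,v1=np.max(cs,0).astype(int);print(c,u0,v0,u1,v1)
    if u0<0 or v0<0: continue
    crop=cv2.resize(np.ascontiguousarray(g[v0:v1,u0:u1]).astype(np.float32),(64,30),interpolation=cv2.INTER_AREA)
    lo,hi=crop.min(),crop.max()
    for r in crop: print(''.join("@%#*+=-:. "[int((v-lo)/(hi-lo+1)*10)] for v in r))
E
python3 d.py d1
```

```text
[ 0.4685 -0.0074  0.1264] yaw -3.007 j [-0.01   0.243 -0.279  1.032 -0.009 -0.145] tilt world [ 0.016 -0.009] rad 0.016 tan -0.009 ft [ 0.8  1.2 -1.2] op 0.178 t 25.3167
wrist 23 115 188 269
---------------:-----:--:-----:----:::=*************************
--------:-------:---:-------::---------+**#*********************
-------------::-----:----------------==+#######*****************
----------::--------::-------=++*##%%%%%%%%%%########***********
-----------:-------------=**##%%%%%%%@%%%%@@@@@@%%%###**********
:-----------------::...       .=+**#%%@@@@@@@@@@@@@@%#####******
:---::--::----:.. .-=**#%%+:   :=====+*#%@@@@@@@@@@@@@%#####****
---:-::-----:. :+#@@@@@@%-    .:...:*#*+=+*%@@@@@@@@@@@@%###****
:--:-:----:  :#@@@@@@@@%:      :   :*#@*++==+#@@@@@@@@@@@@####**
----:::--: .*@@@@@@@@@@=       ..::-***+===++=+%@@@@@@@#++++++#%
-----:::. .#@@@@@@@@@@#.          ... =+====+++=*%@@@@@#====+*##
--:---:: .#@@@@@@@@@@@*.              .==+===++*++#@@@@%========
:--::-:. =@@@@@@@@@@@@*.               =====+==++++#@@@@+=======
:::::::  #@@@@@@@@@@@@%..             .======++===++#@@@*=======
[... 4283 characters left out ...]
@@@@%%%%#*+=-:::::.    ...:-+*#%%%@@@@%#*=--------
###########%%%@@@@%%%%%%%%%%###******###%%%%%%%%@@@%##*=--------
#############%%@@@%%%%%%%%%%%%%%%%%%%%%%%%%%%%%@@@%##*=---------
##############%%%%%%%%%%%%%%%%%%%%%%%%%%%%%%%%%@@%###+=---------
###############%%%##%%%%%%%%%%%%%%%%%%%%%%%%%%%%###+=-----------
#################+==+*##%%%%%%%%%%%%%%%%%%%%%%##**+-------------
##############*+=-----==+*###%%%%%%%%######***+==---------------
#############*=-------------==++=+***+**===---------------------
###########*=--:------------------------------------------------
#########*==---------------------------------------------------:
%######*+=------------------------------------------------------
```

```bash
python3 ball.py w10|head -1; python3 - <<'E'
from h import *
def hough(fn,box,f,r0,r1,p2):
    g=cv2.imread(fn,0);u0,v0,u1,v1=box;g=cv2.resize(g[v0:v1,u0:u1],None,fx=f,fy=f,interpolation=cv2.INTER_CUBIC)
    g=cv2.createCLAHE(4,(4,4)).apply(g)
    c=cv2.HoughCircles(cv2.GaussianBlur(g,(7,7),0),cv2.HOUGH_GRADIENT,1.5,r0*f*1.4,param1=60,param2=p2,minRadius=int(r0*f),maxRadius=int(r1*f))
    return [] if c is None else [(round(a[0]/f+u0,1),round(a[1]/f+v0,1),round(a[2]/f,1)) for a in c[0].tolist()]
print(hough("pics/d1_wrist.png",(23,115,188,269),5,8,14,22))
print(hough("pics/d1_side.png",(240,196,299,255),10,3,5.5,22))
# finer ascii of wrist jar lower right part
g=cv2.imread("pics/d1_wrist.png",0)[145:250:2,60:170].astype(float)
lo,hi=np.percentile(g,[5,97])
for r in g: print(''.join("@%#*+=-:. "[int(np.clip((v-lo)/(hi-lo)*9.9,0,9))] for v in r))
E
```

```text
[(114, 156, 12), (116, 212, 10), (135, 208, 9), (104, 197, 16), (144, 228, 10)]
[(113.2, 155.9, 11.8), (133.8, 206.7, 10.5), (116.8, 212.3, 11.2), (71.8, 164.7, 13.5), (133.6, 239.7, 12.8), (100.8, 201.6, 10.8), (161.8, 241.8, 13.8), (99.0, 159.6, 13.8), (87.0, 234.6, 12.1), (153.9, 211.2, 9.8), (88.0, 156.8, 11.4), (78.3, 150.8, 9.8), (136.2, 218.3, 10.2), (58.2, 176.3, 10.1), (146.2, 189.8, 13.2), (45.4, 226.2, 13.1), (136.6, 175.8, 13.8), (71.8, 221.1, 13.1), (93.0, 170.7, 12.8), (106.2, 239.9, 11.4), (113.8, 197.1, 11.2), (70.0, 253.8, 9.1), (61.9, 202.4, 13.8), (54.0, 241.2, 9.4), (107.5, 263.1, 11.7), (116.5, 140.9, 10.1), (183.3, 238.8, 9.9)]
[(282.7, 221.7, 5.4), (281.2, 226.4, 5.4), (281.5, 216.3, 5.1), (257.8, 216.0, 4.9), (285.8, 207.2, 5.2), (275.8, 231.5, 3.4), (254.8, 221.3, 3.2)]
--:::-::.               ..::::::::...      -=+++========+*#%@@@@@@@@@@@@@@@@@@@@@@@@@@@@@@@@@@@@@@@@@%##**####
::::..         ..:-==+*#%@@@@@@@#=.         ::=++++++++=====+*#%@@@@@@@@@@@@@@@@@@@@@@@@@@@@@@@@@@@@@@@@######
..        .:-+#%@@@@@@@@@@@@@@#=.           .:========+++++======*#%@@@@
[... 4888 characters left out ...]
@@@%%@@@%%@%*+=+++*+-::::::::::-::
-:::::.     .-*%%%%%%%%%%%%%%%%%%%%%%%%%%%%%%%%%%%%%%%%%%%%%%%@@%@%%%@%%%%%%%@%@@@@@@%#+===+++=-::::::::::::::
::::::::.      .-*%@@@%%%%%%%%%%%%%%%%%%%%%%%%%%%%%%%%%%%%%%%%%%%@%%%%%%%%%%%%%%@@@%#*++=+++=-::::::::::::::::
::::::-::::.      .=*%%@@@%%%%%%%%%%%%%%%%%%%%%%%%%%%%%%%%%%%%%%%%%@%%%%%%%%%%%@%#*++++++++-::::::::::::::::::
:::::-------::..     .-+*#%%%%%%%%%%%%%%%%%%%%%%%%%%%%%%%%%%%%@%%%%%%%@%@@@@@%%*+==+++++=-:::::---::::::::---:
-:::------------:.        :=*#%%%%%%%%%%%%%%%%%%%%%%%%%%%%%%%%%%%%%%%%@@@%%#*++==+++==--::::::::::::::::::::::
--:::::--::----::::::..       .-=*##%%%%%%%%%%%%%%%%%%%%%%%%%%%%%@%%%%#**++===+++++-::::::::::::::::::::::::::
```

```bash
python3 p.py 8 .572 -.12 .21 nan s
```

```text
dist 174.5 from [ 0.4681 -0.0078  0.126 ] [-3.131  0.014 -3.008] j [-0.01  0.24 -0.28  1.03 -0.01 -0.14] ft [ 0.3  0.3 -1.1] op 0.174 t 25.5167
[-0.38,-0.54,-0.35,0,-1.01,-1.43,-0.92,0,-1.43,-2.01,-1.31,0,-1.64,-2.32,-1.49,0,-1.64,-2.31,-1.5,0,-1.42,-2.02,-1.3,0,-1.01,-1.42,-0.92,0,-0.39,-0.54,-0.35,0]
```

Request:
{"op": "send_rows", "data": {"plan": [-0.38,-0.54,-0.35,0,-1.01,-1.43,-0.92,0,-1.43,-2.01,-1.31,0,-1.64,-2.32,-1.49,0,-1.64,-2.31,-1.5,0,-1.42,-2.02,-1.3,0,-1.01,-1.42,-0.92,0,-0.39,-0.54,-0.35,0,0,0,0,0]}}

```text
time_s: 26.27
position: [0.5735, -0.1207, 0.2106]
orientation: [-3.13, 0.016, -3.009]
ft_force: [-0.1, 0.6, -1.7]
opening: 0.177
```

```bash
cat > e.py <<'E'
from h import *
import sys
im=save("wrist","pics/%s.png"%sys.argv[1]);g=cv2.cvtColor(np.ascontiguousarray(im["pixels"]),cv2.COLOR_RGB2GRAY)
cs=[proj(im,[.4845+.055*np.cos(a),-.132+.055*np.sin(a),z]) for a in np.arange(0,6.3,.5) for z in(0,.055)]
u0,v0=np.maximum(0,np.min(cs,0).astype(int));u1,v1=np.max(cs,0).astype(int);print(u0,v0,u1,v1)
d=np.linalg.norm(np.array(im["cam_to_world"])[:3,3]-[.4845,-.132,.009]);print("ball radius px",im["K"][0,0]*.009/d)
c=g[v0:v1,u0:u1].astype(float);st=max(1,(u1-u0)//110+0)
lo,hi=np.percentile(c,[3,97])
for r in c[::2*st,::st]: print(''.join("@%#*+=-:. "[int(np.clip((v-lo)/(hi-lo)*9.9,0,9))] for v in r))
E
python3 st.py; python3 e.py w11
```

```text
[ 0.5735 -0.1207  0.2106] yaw -3.009 j [-0.205  0.406  0.184  1.33  -0.005 -0.338] tilt world [ 0.017 -0.009] rad 0.019 tan -0.005 ft [-0.1  0.6 -1.7] op 0.177 t 26.2667
203 19 316 139
ball radius px 7.770725510146055
**################*#*############**#*##*****#####**#*##******####*************#*=---------------------===------==
#*######**#######***##############***###****###**************#####***********##*=------------=------==---------==
######*****######***#***###***#####**####****##************######**************+--------:-----------------=====--
#####*****###########****#*****####****#**#*#########****************#####***=------------==-====---------==-----
####*********####***####*****##***#*******####*##*+++++====++++++++++********=------------=======---------=------
########****#####***#####****##***###*****+++++=========================++++++==----------===---------=----------
###*******########*########**######***+++=====++++++++*###********++++++++===+++===------====-------===------===-
#******##########*########***###***+=====++++*##%@@@@@@@@@@@@@@@@@@@@@%%#*++++++++=:
[... 5257 characters left out ...]
---======----===
******#*****####################***++++++*##%%%%%%%%%%%%%%%%%%%%%%%%%%%%%%%%*+=-:.  .:---=========-=======----===
*************#######################**+++=-::-=+*##%%%%%%%%%%%%%%%%%###*+=-:.  ..::--------===----=====-==------=
**####****###**######################*+**+-..   ...:--==========--:..     ...:::---=------===-------=------------
******#***##########################*+===+=----:::...             .....:::--==----==-------======--=--------==--=
###*****#*##########################*=-============------------::----===-------=---====-----=====----==-=---===-=
####*###***#########################+=-=========================------==------===---===-----=====---======--=====
```

Four balls show on the jar floor; now to find the fifth.

```bash
python3 - <<'E'
from h import *
g=cv2.imread("pics/w11.png",0)[155:262,160:262].astype(float)
lo,hi=np.percentile(g,[3,97])
for r in g[::3,::1]: print(''.join("@%#*+=-:. "[int(np.clip((v-lo)/(hi-lo)*9.9,0,9))] for v in r))
for c in("scene","side"):
    a=cv2.imread("pics/%s0.png"%c).astype(int);im=save(c,"pics/n_%s.png"%c);b=cv2.imread("pics/n_%s.png"%c).astype(int)
    d=(np.abs(a-b).max(2)>22).astype(np.uint8)
    n,l,s,ce=cv2.connectedComponentsWithStats(d)
    for i in range(1,n):
        if 6<=s[i,4]<=400: print(c,s[i].tolist(),ce[i].round(0).tolist(),atz(im,*ce[i],.009).round(3)[:2])
for c in("scene","side","wrist"):
  for n in ("ball0","ball3"): print(c,[(np.round(x["xyz"],3),round(x["p"],2)) for x in bot.look_for(c,n)])
E
```

```text
==========++==+++++++====++++===========++++++===+++++++++++++*++++++*********+++**+=:............    
===++++====+====++++=====+==+========++++==++++++====+++==+++++++++++**+++++++++++++++=-.  ..:------:.
======++++++++++=+++++++++++**+++*************************#################***##***+++++++++++++++++++
======-:::::::::::::::-=*########%####%#####################%##################%#*++++++++++++++++++++
======-::::::::::::-=*%%%%%%%%%%%%%%%#%%%%%%#%%%%%%#%%#####%#%###############%%%%*++++++++++++++++++*+
======-::::-:::::::-------------------------------------------------=======++**%%*+++++++++++++++++=++
=======-::::::::::::::---::::------=--===-====---======================-======+%%*==++=+==============
=======-::::--:::::::::-:::::-----=-=--======--===============================+%%*+=+++====++=========
=====+==-::::-:::::::::-:::::-=----=----=====-=-==============================+%%*=====:          ..::
======+=-::::--:::::::-:-::::::-----===-=====-==-=============================+#%*+===:.              
========--::---:::::::-:-::::::-----=-========--======================
[... 5463 characters left out ...]
[ 0.565, -0.14 ,  0.156]), 0.4)]
side [(array([ 0.667, -0.129,  0.01 ]), 0.5), (array([ 0.565, -0.14 ,  0.156]), 0.4)]
wrist [(array([ 0.636, -0.099,  0.012]), 0.71), (array([ 0.513, -0.14 ,  0.022]), 0.68), (array([ 0.46 , -0.139,  0.018]), 0.64), (array([ 0.472, -0.052,  0.015]), 0.58), (array([ 0.503, -0.121,  0.022]), 0.49), (array([ 0.462, -0.11 ,  0.021]), 0.48), (array([0.545, 0.109, 0.041]), 0.34)]
wrist [(array([ 0.636, -0.099,  0.012]), 0.71), (array([ 0.513, -0.14 ,  0.022]), 0.68), (array([ 0.46 , -0.139,  0.018]), 0.64), (array([ 0.472, -0.052,  0.015]), 0.58), (array([ 0.503, -0.121,  0.022]), 0.49), (array([ 0.462, -0.11 ,  0.021]), 0.48), (array([0.545, 0.109, 0.041]), 0.34)]
```

The ball network finds four in the jar and one at (0.472, -0.052, 0.015), on the bench just behind the jar: it was dragged back over the rim. I'll set the scoop down where it was, then pick that ball with the fingers and drop it in.

```bash
python3 p.py 12 .576 -.288 .075 -2.993 s
python3 - <<'E'
from h import *
im=bot.get_image("wrist");g=cv2.cvtColor(np.ascontiguousarray(im["pixels"]),cv2.COLOR_RGB2GRAY)
u,v=map(int,proj(im,[.472,-.052,.009]));print(u,v)
c=g[max(0,v-24):v+24,u-30:u+30].astype(float);lo,hi=np.percentile(c,[3,97])
for r in c[::2]: print(''.join("@%#*+=-:. "[int(np.clip((x-lo)/(hi-lo)*9.9,0,9))] for x in r))
E
```

```text
dist 216.8 from [ 0.5716 -0.1182  0.2097] [-3.132  0.013 -3.005] j [-0.2   0.4   0.18  1.33 -0.01 -0.34] ft [ 0.2 -0.5 -0.9] op 0.173 t 26.7167
[0.04,-0.33,0.27,0,0.11,-0.91,0.74,-0.001,0.17,-1.38,1.12,-0.001,0.22,-1.72,1.4,-0.001,0.24,-1.96,1.59,-0.001,0.26,-2.07,1.69,-0.002,0.27,-2.07,1.69,-0.002,0.26,-1.96,1.59,-0.001,0.22,-1.72,1.4,-0.001,0.18,-1.38,1.12,-0.001,0.13,-0.91,0.74,-0.001,0.04,-0.33,0.27,-0]
331 83
*:    :::::--:::::::::-:::::::::--:::::--:::---------:::::::
@*.   :::::-:::--:-----::::::::::::::::--:::-------::::::-::
@@=.   .:----:::--------:::------:::::---:::------::::::---:
@@%-   .-----:::----:--:::::-------:--::::::----::------:-::
@@@#:   .-----::::::::::::::----:::::---:::::::::-----------
@@@@+.   :-----:::::::::::::----:::-----------------------:-
@@@@%-   .:-------::--::::::-----:-----------------------:--
@@@@@+   .-=-------::---:-----::::::------------------------
@@@@@*.   :---:::::------:::::-=**++=====------:------------
@@@@@%:   .::::::-------::--=*##*+=-:::::-----:-----::------
@@@@@@-   .:::::--------::-*###+=-::......:---:-:::-:::-----
@@@@@@=    ----::-:::-:---=*%#*=-::.     .:-==----:::-------
%@@@@@=    ---:::--:-::---*#%#*=-::.    ..:-----------------
@@@@@%-    :---:::----:---*#%%*+=-::.....:-==------------:::
@@@@@%-   .:-:::::--::::::=*%%%*+==---:--===-----------:::::
@@@@@%:   .::::::::::::::::=+#%%%#*+++++*+=-------------::::
@@@@@#.   :::::-:::--::::::-====+##*++==-------:-------:....
@@@@@*.   :--:::------:::----:::-----:--------:::-----::::::
@@@@#:   .:---::--------:-----------::::------:::----::.::::
@@@%=    :-----:------:::-::::-----::------------:----::::::
@@@*.   .----:::------::--:::------:::---------------:::::::
@@%-   .::::::::-----::::-:-----:::------------------::::-::
@@*.   :-:::------::::::-------::::-----:::::::----:::::::::
@+.   :------::::::::::--------:--------::--:::--:::::::::::
```

Request:
{"op": "send_rows", "data": {"plan": [0.04,-0.33,0.27,0,0.11,-0.91,0.74,0,0.17,-1.38,1.12,0,0.22,-1.72,1.4,-0.002,0.24,-1.96,1.59,-0.002,0.26,-2.07,1.69,-0.002,0.27,-2.07,1.69,-0.002,0.26,-1.96,1.59,-0.002,0.22,-1.72,1.4,-0.002,0.18,-1.38,1.12,0,0.13,-0.91,0.74,0,0.04,-0.33,0.27,0]}}

```text
time_s: 27.77
position: [0.5749, -0.2904, 0.0727]
orientation: [-3.133, 0.011, -2.997]
ft_force: [0.1, -0.5, -0.9]
opening: 0.175
```

Request:
{"op": "send_rows", "data": {"plan": [0,0,0.5,0,0,0,0.4,0,0,0,0.25,0,0,0,0.15,0,0,0,0.1,0,0,0,0.05,0,0,0,0,0]}}

```text
time_s: 28.35
position: [0.5769, -0.2884, 0.061]
orientation: [-3.131, 0.014, -2.993]
ft_force: [-0.1, -0.3, -1.6]
opening: 0.175
```

```bash
python3 st.py
```

```text
[ 0.5769 -0.2884  0.061 ] yaw -2.993 j [-4.630e-01  6.230e-01  1.380e-01  1.068e+00 -1.000e-03 -6.110e-01] tilt world [ 0.015 -0.009] rad 0.018 tan -0.001 ft [-0.1 -0.3 -1.6] op 0.175 t 28.35
```

Within a millimetre of the bench; I'll lower a touch more, release and rise.

Request:
{"op": "send_rows", "data": {"plan": [0,0,0.08,0,0,0,0,0]}}

```text
time_s: 28.52
position: [0.5771, -0.2887, 0.0606]
orientation: [-3.131, 0.015, -2.994]
ft_force: [-0.1, 1.0, 0.8]
opening: 0.173
```

Request:
{"op": "send_rows", "data": {"plan": [0,0,0,0,0,0,0,0,0,0,0,0,0,0,0,0], "grip": -0.1, "force": 20}}

```text
time_s: 28.85
position: [0.5767, -0.289, 0.06]
orientation: [-3.131, 0.014, -2.994]
ft_force: [0.3, 0.4, 0.2]
opening: 0.549
```

Request:
{"op": "send_rows", "data": {"plan": [0,0,-0.8,0,0,0,-1.8,0,0,0,-2.5,0,0,0,-2.5,0,0,0,-2,0,0,0,-1,0]}}

```text
time_s: 29.35
position: [0.5765, -0.2887, 0.1701]
orientation: [-3.128, 0.018, -2.994]
ft_force: [1.3, 0.1, 0.3]
opening: 0.552
```

```bash
python3 st.py; python3 p.py 12 .475 -.045 .15 -1.5708
```

```text
[ 0.5765 -0.2887  0.1701] yaw -2.994 j [-4.640e-01  5.410e-01  2.920e-01  1.299e+00 -1.000e-03 -6.110e-01] tilt world [ 0.02  -0.011] rad 0.023 tan -0.001 ft [1.3 0.1 0.3] op 0.552 t 29.35
dist 264.8 from [ 0.5765 -0.2887  0.1701] [-3.128  0.018 -2.994] j [-0.46  0.54  0.29  1.3  -0.   -0.61] ft [1.3 0.1 0.3] op 0.552 t 29.35
[0.54,2.14,0.13,-0.119,0.28,2.18,0.13,-0.119,0.03,2.2,0.12,-0.119,-0.24,2.19,0.13,-0.119,-0.5,2.15,0.13,-0.119,-0.75,2.07,0.13,-0.119,-0.99,1.97,0.13,-0.119,-1.22,1.83,0.12,-0.119,-1.42,1.68,0.13,-0.119,-1.62,1.5,0.13,-0.119,-1.78,1.3,0.13,-0.119,-1.92,1.07,0.13,-0.119]
```

Request:
{"op": "send_rows", "data": {"plan": [0.54,2.14,0.13,-0.119,0.28,2.18,0.13,-0.119,0.03,2.2,0.12,-0.119,-0.24,2.19,0.13,-0.119,-0.5,2.15,0.13,-0.119,-0.75,2.07,0.13,-0.119,-0.99,1.97,0.13,-0.119,-1.22,1.83,0.12,-0.119,-1.42,1.68,0.13,-0.119,-1.62,1.5,0.13,-0.119,-1.78,1.3,0.13,-0.119,-1.92,1.07,0.13,-0.119]}}

```text
time_s: 30.35
position: [0.4727, -0.0433, 0.1467]
orientation: [-3.127, -0.008, -1.561]
ft_force: [-0.1, -0.1, -0.5]
opening: 0.554
```

```bash
python3 st.py; python3 - <<'E'
from h import *
im=save("wrist","pics/w12.png");g=cv2.cvtColor(np.ascontiguousarray(im["pixels"]),cv2.COLOR_RGB2GRAY)
print([(np.round(x["xyz"],3),round(x["p"],2)) for x in bot.look_for("wrist","ball0")])
u,v=map(int,proj(im,[.472,-.05,.009]));print(u,v)
c=g[v-30:v+30,u-40:u+40].astype(float);lo,hi=np.percentile(c,[3,97])
for r in c[::2]: print(''.join("@%#*+=-:. "[int(np.clip((x-lo)/(hi-lo)*9.9,0,9))] for x in r))
E
```

```text
[ 0.4727 -0.0433  0.1467] yaw -1.561 j [-0.087  0.236 -0.23   1.089 -0.007 -1.668] tilt world [ 0.015 -0.008] rad 0.015 tan -0.007 ft [-0.1 -0.1 -0.5] op 0.554 t 30.35
[(array([ 0.502, -0.122,  0.021]), 0.89), (array([ 0.457, -0.14 ,  0.017]), 0.87), (array([ 0.462, -0.109,  0.024]), 0.87), (array([ 0.471, -0.053,  0.015]), 0.84), (array([ 0.511, -0.142,  0.018]), 0.81), (array([0.714, 0.067, 0.037]), 0.54)]
261 172
===--==+%@@@@@@@@@@@@@@@@@@@@@@@@@@@@@@%#+=====++**#%@@@%@@@@%%%@@@@@%%%%@%%%%%@
%#*++====-=-====+**#%%@@@%%##*++++==--===++++**##%#%@@@@@@@@@@%@@@@@%%%@@@@%%%%%
@@@@%##**+++====------------------===+**##%%%%%@@@@@@@@@@@@@@%%%@@%%%%%%%%@%%%@@
@@@@@@@@@%%%%%##******+++*******####%%%@@@@@@@@@@@@@@@@@%%%%@@%@@%%%%%%%%%%%%@%@
@@@@@@@@@@@@@@@@@@@@%@@@@@@@@@@%@@@@@@@@%@@@%%%%@@@@@@@%@@@@@@@%%%%%%%%%%%@%%%%%
%%%@@@@@@%%%@@@@@@%%%@@@@@@%%@%@%%%%%@%%%%@%%@%@@@@@@%%%@@@@@@@%%%%%%%%%%@@%%%@%
%%@@%%%%@@%%%@%@@@@%%%@@@@@@@@@%%%%%%%%@%@@@@@@@@@@@%%%%%%@@@@@@%@@@@@%%@@%%%%@@
@@@@%@@@@@@@%%%%@@@@%%%@@@@@@@@%%%%@@@@@@%@@@@@@@%@@@%@%%%@@@@@@%@@@@%%%%%%%%%%%
@@@@@@@%@@@@@%%%%%@@@@@@@@@@@@@%
[... 1049 characters left out ...]
-:-::---=+++++++++=-..:::::::::...::::::::::.:.::::.
      ....::::::-:......::--:-:-:::::::----::::.:.::..::::::...::..:::::.....:..
      ....:-:-::--:::...:--::::.....::::::---:::.::---::::::.:::....::::........
..   ..::::::::::::....:----::.....::::::::::::..:::-----:::::::......::::......
.::..:.:......:::::..::::::::::::::::::::::-::......::-------:::::.. ..::::.....
........  ..:::::..:::::::::::::::--:::::-----:...:::--::::::::..:::. ..::......
 .       .:-----::::-----:::::::::::::.::::---::::-----:.::...:.........:::.....
         .:---::------::::::---:...........::::---:---:::::.:....:::..:.:::..:::
          .:-::.:--:::-----:::...:.....:::::::::..::::--:::::::.::---:::::::::::
```

```bash
python3 p.py 12 .472 -.048 .005 -1.5708 s
```

```text
dist 141.6 from [ 0.4715 -0.0419  0.1465] [-3.129 -0.007 -1.561] j [-0.08  0.24 -0.23  1.09 -0.01 -1.66] ft [-0.6 -0.3 -0.2] op 0.552 t 30.45
[0.01,0,0.28,0,0.03,0.01,0.77,0.001,0.04,0.01,1.16,0.001,0.05,0.02,1.46,0.001,0.06,0.01,1.65,0.001,0.06,0.02,1.76,0.001,0.06,0.01,1.75,0.001,0.06,0.02,1.65,0.001,0.06,0.01,1.46,0.001,0.04,0.02,1.16,0.001,0.02,0,0.77,0.001,0.01,0.01,0.28,0]
```

Request:
{"op": "send_rows", "data": {"plan": [0.01,0,0.28,0,0.03,0.01,0.77,0.001,0.04,0.01,1.16,0.001,0.05,0.02,1.46,0.001,0.06,0.01,1.65,0.001,0.06,0.02,1.76,0.001,0.06,0.01,1.75,0.001,0.06,0.02,1.65,0.001,0.06,0.01,1.46,0.001,0.04,0.02,1.16,0.001,0.02,0,0.77,0.001,0.01,0.01,0.28,0]}}

```text
time_s: 31.45
position: [0.4733, -0.0511, 0.0037]
orientation: [-3.129, -0.008, -1.578]
ft_force: [-0.2, -0.5, -0.6]
opening: 0.551
```

Request:
{"op": "send_rows", "data": {"plan": [0,0,0,0]}}

```text
time_s: 31.53
position: [0.4737, -0.0509, 0.0045]
orientation: [-3.128, -0.008, -1.578]
ft_force: [0.5, -0.1, -0.0]
opening: 0.545
```

Request:
{"op": "send_rows", "data": {"plan": [0,0,0,0,0,0,0,0,0,0,0,0,0,0,0,0,0,0,0,0], "grip": 1.0, "force": 20}}

```text
time_s: 31.95
position: [0.475, -0.0504, 0.0061]
orientation: [-3.125, -0.009, -1.576]
ft_force: [1.1, -0.7, 2.3]
opening: 0.182
```

Request:
{"op": "send_rows", "data": {"plan": [0,0,-0.5,0,0,0,-1.2,0,0,0,-1.8,0,0,0,-2,0,0,0,-1.8,0,0,0,-1.2,0,0,0,-0.5,0]}}

```text
time_s: 32.53
position: [0.4741, -0.0496, 0.0978]
orientation: [-3.123, -0.009, -1.576]
ft_force: [-0.1, 0.7, 0.3]
opening: 0.186
```

```bash
python3 st.py; python3 p.py 8 .4845 -.132 .085 nan s
```

```text
[ 0.4741 -0.0496  0.0978] yaw -1.576 j [-0.1    0.286 -0.304  0.961 -0.007 -1.666] tilt world [ 0.019 -0.009] rad 0.019 tan -0.007 ft [-0.1  0.7  0.3] op 0.186 t 32.5333
dist 84.0 from [ 0.4741 -0.0496  0.0978] [-3.123 -0.009 -1.576] j [-0.1   0.29 -0.3   0.96 -0.01 -1.67] ft [-0.1  0.7  0.3] op 0.186 t 32.5333
[0.35,-0.05,0.06,0,0.93,-0.12,0.15,0,1.32,-0.16,0.22,0,1.51,-0.2,0.25,0,1.51,-0.19,0.26,0,1.32,-0.17,0.21,0,0.93,-0.12,0.16,0,0.35,-0.05,0.06,0]
```

Request:
{"op": "send_rows", "data": {"plan": [0.35,-0.05,0.06,0,0.93,-0.12,0.15,0,1.32,-0.16,0.22,0,1.51,-0.2,0.25,0,1.51,-0.19,0.26,0,1.32,-0.17,0.21,0,0.93,-0.12,0.16,0,0.35,-0.05,0.06,0,0,0,0.8,0,0,0,1.2,0,0,0,1.0,0,0,0,0.4,0]}}

```text
time_s: 33.53
position: [0.4822, -0.1314, 0.0465]
orientation: [-3.13, -0.007, -1.576]
ft_force: [-0.7, 0.0, -1.1]
opening: 0.189
```

Request:
{"op": "send_rows", "data": {"plan": [0,0,0,0,0,0,0,0,0,0,0,0,0,0,0,0], "grip": 0.4}}

```text
time_s: 33.87
position: [0.4843, -0.1322, 0.0492]
orientation: [-3.125, -0.009, -1.576]
ft_force: [-0.1, 0.2, -1.1]
opening: 0.299
```

Request:
{"op": "send_rows", "data": {"plan": [0,0,-0.6,0,0,0,-1.6,0,0,0,-2.2,0,0,0,-2.4,0,-0.8,0,-2.2,0,-1.6,0,-1.6,0,-2.2,0,-0.6,0,-2.2,0,0,0,-1.6,0,0,0,-0.6,0,0,0]}}

```text
time_s: 34.7
position: [0.4828, -0.0396, 0.161]
orientation: [-3.125, -0.008, -1.574]
ft_force: [0.4, 0.8, -0.5]
opening: 0.297
```

```bash
python3 st.py; python3 e.py w13; python3 - <<'E'
from h import *
print([(np.round(x["xyz"],3),round(x["p"],2)) for x in bot.look_for("wrist","ball0")])
for c in("scene","side"):
  for n in("scoop","scoop_grip","tray_handle"): print(c,n,[(np.round(x["xyz"],3),round(x["p"],2)) for x in bot.look_for(c,n)][:2])
E
```

```text
[ 0.4828 -0.0396  0.161 ] yaw -1.574 j [-0.078  0.24  -0.184  1.129 -0.007 -1.645] tilt world [ 0.017 -0.008] rad 0.017 tan -0.007 ft [ 0.4  0.8 -0.5] op 0.297 t 34.7
188 1 325 146
ball radius px 9.010634462433766
...::::::::::::::::::::::::::::::::.:::::::....:::::::::...........::::..:::::::::::::::::::::::::::::::::::::::::::::-::::::::::::::::::
....:::----::::.:::::::..::::....::::::::::...::::..::::::::..:::::::::....::::::::::::::::::::::::::::::::::::::::::::::::::::::::::::::
.....::::::::::::...::::..:......:::::::::::::::.....::...::.::::::::::....:::::::::::::::::::::::::::::::::::::::::::..:::::::::::::::::
...:::..::::.:::::::::::.::......:::..:::---::::...:::::..:::::......:::.....:::::::::::::::::::::::::::::::::::::..:....::::::::::::::::
:::::....::::::::...:::::::::::........:::-:::::...::::::::::.........:::...:..:::::...::.:.::::::::::.:::::::::::::::...::::::::::::::::
:::::....::::::::.:::::::::::::::........::::::::::::::::::::......::::::..::..::::..:::::..::::::::::::::::::::::::::::.::::::.....:::::
::::::...::::::::::::::::::::::::.::...::::::::::::::-..  
[... 9027 characters left out ...]
++++++++-.......-=====
+++++++++******+++*+*+++*+++****+++******++*+++*****+*++***++++++******+++++++++++++++++++++*+++++++*+**+++++++++++++++++++-..........:..
[(array([ 0.51 , -0.143,  0.019]), 0.72), (array([ 0.486, -0.127,  0.024]), 0.7), (array([ 0.503, -0.122,  0.025]), 0.67), (array([ 0.466, -0.11 ,  0.02 ]), 0.57)]
scene scoop [(array([ 0.585, -0.14 ,  0.153]), 0.63)]
scene scoop_grip [(array([ 0.586, -0.139,  0.155]), 0.51)]
scene tray_handle [(array([0.532, 0.196, 0.052]), 0.85)]
side scoop [(array([ 0.564, -0.139,  0.16 ]), 0.88), (array([ 0.742, -0.063,  0.056]), 0.26)]
side scoop_grip [(array([ 0.561, -0.143,  0.154]), 0.8)]
side tray_handle [(array([0.531, 0.193, 0.053]), 0.8)]
```

The wrist picture now shows five discs in the jar. A final check of the scoop, jar and tray, from fresh pictures:

```bash
python3 - <<'E'
from h import *
for c in("scene","side"):
    im=save(c,"pics/fin_%s.png"%c)
    for n in("scoop","tray_handle","jar"): print(c,n,[(np.round(x["xyz"],3).tolist(),round(x["p"],2)) for x in bot.look_for(c,n)][:4])
    a=cv2.imread("pics/%s0.png"%c).astype(int);b=cv2.imread("pics/fin_%s.png"%c).astype(int);d=np.abs(a-b).max(2)>22
    for nm,p in dict(scoop=[.582,-.31,.03],bottle=[.752,-.199,.08],beaker=[.74,-.055,.04],petri=[.66,-.122,.01],box=[.385,-.31,.03],spat=[.37,-.06,0],weight=[.363,.072,.03],sj=[.725,.083,.03]).items():
        u,v=map(int,proj(im,p));print(nm,int(d[max(0,v-15):v+15,max(0,u-15):u+15].sum()),end="; ")
    print()
E
python3 st.py
```

```text
scene scoop [([0.582, -0.293, 0.02], 0.68)]
scene tray_handle [([0.536, 0.198, 0.055], 0.78)]
scene jar [([0.57, -0.453, 0.02], 0.98), ([0.39, -0.463, 0.027], 0.92), ([0.222, -0.25, 0.025], 0.88), ([0.494, -0.127, 0.02], 0.85)]
scoop 46; bottle 0; beaker 0; petri 0; box 113; spat 193; weight 0; sj 0; 
side scoop [([0.578, -0.305, 0.007], 0.83)]
side tray_handle [([0.514, 0.215, 0.052], 0.73), ([0.486, -0.134, 0.024], 0.73)]
side jar [([0.233, -0.279, 0.006], 0.92), ([0.49, -0.133, 0.026], 0.9), ([0.249, -0.409, 0.004], 0.73), ([0.577, -0.448, 0.024], 0.56)]
scoop 42; bottle 0; beaker 0; petri 0; box 0; spat 231; weight 0; sj 54; 
[ 0.4825 -0.0414  0.1598] yaw -1.576 j [-0.081  0.243 -0.185  1.128 -0.007 -1.646] tilt world [ 0.015 -0.008] rad 0.016 tan -0.007 ft [ 0.4  0.1 -0.1] op 0.305 t 35.5
```

```bash
python3 -c "
from station import bot
print(bot.close_job())"
```

```text
the job is handed in; nothing more can be done
None
```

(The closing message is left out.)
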